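# Bring the objective out of the hasped accessory chest

## Robot

A 7-joint arm with a two-finger parallel gripper is mounted at the origin on a cart in front of the work surface, level with it; the furniture and walls round the work are solid. World frame = base frame: x ahead of the robot, y to its left, z up, the work surface at z = 0. Lengths are in mm, angles in rad, forces in N, time in s.
With the tool pointing down it reaches from about 375 to 925 mm from the base axis. Payload 3.1 kg.
Tool frame: the origin (TCP) lies on the centre line of the jaws, within the pads' length; the fingertips stand 14 mm ahead of it and the grasp point (between the pads) lies 5 mm behind it (manip.finger_overhang is the distance from the TCP to the fingertips, in mm); z points along the fingers, y is the line along which they close (so a half turn about z gives the same grasp; the last joint's range is limited). The gripper opens to 85 mm and grips with 20 to 120 N. Pads are 22 mm wide; open, the fingers measure 114 mm over their backs; the gripper's body (76 mm by 85 mm) begins 54 mm behind the grasp point. The pads swing forward as they close: fully open they stand 13 mm farther back than shut.
Start: joints at [1.073, 0.383, 0.044, 1.598, -0.018, 1.161, -0.05], TCP at [253.021, -598.735, 245.269] pointing down, gripper open.
Joint ranges: [-2.61, 2.61], [-0.41, 2.15], [-1.48, 1.57], [0, 2.5], [-1.57, 4.71], [0.05, 1.97], [-2.85, 2.85]. Speed limits (rad/s): [2.79, 2.79, 3.14, 3.14, 3.14, 3.14, 3.14].

## Interface

Orientations are given as a rotation vector (axis times angle).
In Python, from plant import manip, viewer, read_state gives the robot as it stands (manip), with the cameras (viewer) and the readings as plain functions.
- The arm moves only by the shell command python3 steer.py 'ROWS' [OPENING]. ROWS is rows parted by semicolons, their numbers by spaces, 1 to 8 of them, each of 6 numbers: dx, dy, dz in mm, then a rotation vector rx, ry, rz in rad; each row shifts and turns the commanded pose from where the row before left it, along the tool's axes as they then stand; what a row does not reach is not made up. A row lasts 1/8 s, in which the tool goes at most 62.5 mm and 0.188 rad, less where a joint would pass 70% of its speed; a pose out of reach is approached as far as the arm can. OPENING is the opening from 0.0 (shut) to 1.0 (fully open), set as the command begins (- or left out keeps the last). The fingers move at their own pace and stop on an object; the grip force is fixed at half the most. Time passes only in rows, so rows that do not move let the fingers close. It prints the time, the measured TCP pose, the force, the opening and the grip force at its end.
- read_state(): the state, without advancing time (a new reading comes with each control period).
- viewer.camera(name): name is "scene" or "top" or "wrist"; returns a dict with "pixels" (480x640x3 uint8, red, green, blue), "fx", "fy", "cx", "cy" (pixels), "extrinsics" (4x4, takes a point from world to camera coordinates). Camera axes: x right, y up, looking along -z (the intrinsics and any distortion apply to the point x, -y, -z); pixel columns grow to the right and rows downward; lengths in mm; the calibration is good to about 2 mm. The wrist camera is an equidistant fisheye: a pixel r from the principal point sees the ray r / f radians off the axis. A picture is of the moment at which its call begins. There is no depth.
- manip.close_job(): hands the job in; it is judged then, once.
The state is a dict: "clock": time; "joint_pos": joint angles; "qvel": joint speeds; "tau": joint torques, N m; "ee_pos": TCP position; "ee_rot": TCP orientation; "force": force on the tool from outside, world axes, zero at the start; "moment": the same for the moment, N m; "gripper_width": opening from 0.0 (shut) to 1.0 (fully open); "grip_force": force on a finger pad.
Only numpy, scipy, OpenCV 4.12 (cv2) and the standard library are available. Lean on these libraries where they do the work, as an engineer would, in place of code of your own. Each camera call takes 0.05 s, during which the arm holds its last target. There are 200 camera calls.

## Task

The microscope's next objective is in the blue accessory chest. Flip the steel hasp up off its staple and fold it right back onto the lid, then raise the lid until it leans fully open on its stop. Take the white objective case out and stand it upright in the gap between the other objective case and the black lens blower on the narrow raised riser, its whole base on the ledge, without knocking over or displacing what stands there or tipping the bottles left in the chest.

Things in the scene. Friction and masses are not known exactly. Their poses are not given: they have to be found in the camera images.
- chest: Blue metal chest, fixed, shut 320 mm wide (y) x 150 deep (x) x 100 high. Origin: centre of underside; front face at x = -75 mm, z up. Box 76 mm high, 4 mm walls, inside 142 x 312 mm, inner floor 8 mm up; lid 24 mm high. Two thin felt partitions at y = +-52 mm, tops 38 mm up, make three bays with one thing standing near the middle of each.
- hasp (a joint): Hasp angle about its knuckle (chest y). 0 = strap hangs over the staple; grows as it swings out to the front (1.57 level), up (3.14 upright), over onto the lid (4.6, its end). Free hinge, 40 g: let go below 2.9 it falls back, above 3.3 onto the lid. Strap 30 mm wide, 3 thick, 47 long, then a tab 20 mm long bent 55 deg outward; slot 27-40 mm down. While on the staple the lid lifts only 0.04 rad.
- hasp_hinge (a point): Knuckle axis of the hasp, middle of the strap: 5 mm in front of the chest's front face and, with the lid shut, 98 mm over the bench. Its axes are the lid's.
- staple (a point): Outer end of the steel staple: a level wire loop 16 mm wide, 5 mm thick, that sticks 23 mm straight out of the middle of the chest's front face, 66 mm over the bench, through the hasp's slot.
- hasp_tab (a point): Point on the hasp's bent finger tab, middle of its 30 mm width. At hasp = 0: 13 mm in front of and 56 mm below hasp_hinge, 18 mm clear of the front face; the tab's end is 3 mm farther out. It turns with the hasp. The tab's side edges can be pinched along the chest's y; nothing stands beside it within 65 mm.
- lid (a joint): Angle of the lid about its rear hinge (axis along the chest's y). 0 = shut, 1.57 = upright, 1.85 = leaning back on its stop, where it stays. Lid about 0.5 kg, slight friction; let go below about 1.2 it falls shut, above about 1.5 it falls open by itself, between it may stay.
- lid_hinge (a point): Point on the lid's hinge axis, middle of its length, 79.5 mm behind the chest's origin, 76 mm over the bench.
- pull_left (a point): Middle of the grip bar of the black D-pull on the lid's front, on the chest's +y side (105 mm from the middle). Bar 9 mm thick, 60 mm along the chest's y, axis 38 mm in front of the lid's face; lid shut: 88 mm over the bench, 192.5 mm in front of and 12 mm above lid_hinge. It turns with the lid; the round bar may turn between the fingers.
- pull_right (a point): Middle of the grip bar of the other, like D-pull, on the chest's -y side (105 mm from the middle).
- objective: The objective case to take out: white-grey plastic barrel with a black base, standing upright in one of the chest's three bays; 74 mm tall, base 42 mm in diameter up to 22 mm, barrel 39 mm above that, about 0.11 kg. Origin: centre of its underside, z up. Its barrel can be gripped, best near 55 mm over the underside.
- stain_bottle: Brown bottle with a black cap, 38 mm across, 87 mm tall, standing in another bay of the chest; origin at the centre of its underside, z up. Stays there.
- oil_bottle: Cream bottle with a red pointed cap, 28 mm across, 67 mm tall, standing in the third bay of the chest; origin at the centre of its underside, z up. Stays there.
- riser: Narrow folded-aluminium riser fixed to the bench, with a black rubber top: 64 mm deep (its x), 230 mm long (its y), 60 mm high. Origin: centre of its underside; z up.
- riser_gap (a point): Middle of the riser's top face (60 mm over the bench), in the gap between the two things standing on it; axes are the riser's (x across the 64 mm, y along the 230 mm, z up).
- other_case: The other objective case, like the first but 66 mm tall, 42 mm across, standing on the riser about 84 mm from the middle, at one end or the other; origin at the centre of its underside, z up.
- lens_blower: Black rubber lens blower, 46 mm across, 95 mm tall, nozzle up, standing on the riser about 84 mm from the middle, at the other end; origin at the centre of its underside, z up.

How it is judged (in metres and radians):
On the way, in this order (a step that is already met when the one before it is completed fails the run):
1. the hasp is off its staple and folded back past upright, the lid still shut (value of joint hasp above 3.3 rad and value of joint lid below 0.12 rad), for 0.2 s.
2. the lid is fully raised, leaning on its stop (value of joint lid above 1.75 rad), for 0.2 s.
At the end, for the whole second after the job is handed in: The objective case stands upright (0.1 rad) at rest on the riser, within 14 mm of its middle line and 30 mm of the gap's middle; its neighbours and the chest's bottles stand; the lid leans open on its stop (over 1.75 rad), the hasp folded back (over 3.3 rad) (value of joint lid above 1.75 rad and value of joint hasp above 3.3 rad and x of objective in the frame of riser_gap between -0.014 and 0.014 m and y of objective in the frame of riser_gap between -0.03 and 0.03 m and z of objective in the frame of riser_gap between -0.004 and 0.005 m and angle between objective's own z axis and vertical below 0.1 rad and linear speed of objective below 0.02 m/s and angle between each of other_case, lens_blower, stain_bottle, oil_bottle's own z axis and vertical below 0.35 rad); the robot touches nothing.
It fails at once if a thing on the riser knocked over or displaced by more than 30 mm ((angle between other_case's own z axis and vertical above 0.5 rad or distance of other_case from where it was at the start of the episode above 0.03 m) or (angle between lens_blower's own z axis and vertical above 0.5 rad or distance of lens_blower from where it was at the start of the episode above 0.03 m)).
It fails at once if a bottle left in the chest tipped over or taken out ((angle between stain_bottle's own z axis and vertical above 0.5 rad or distance of stain_bottle from where it was at the start of the episode above 0.05 m) or (angle between oil_bottle's own z axis and vertical above 0.5 rad or distance of oil_bottle from where it was at the start of the episode above 0.05 m)).
It also fails if it takes over 72 s, if anything falls off the work surface, if the arm or the gripper's body presses on something with over 40 N, if the wrist force passes 120 N, or if a joint passes its speed limit or range.

## Working session

There is one attempt and no reset: what is moved stays moved. The work goes in short steps, Python scripts to look and compute and a shell command to move; the robot and the scene stay as the last step left them, time stands still between calls to the robot, and variables do not carry over. Pictures are saved under pics/ and viewed, at most 10 in all, crops included, and the job is handed in when it is done.

```bash
ls; mkdir -p pics
python3 - <<'E'
from plant import manip, viewer, read_state
import cv2,numpy as np
s=read_state();print(s)
for n in("scene","top"):
    c=viewer.camera(n);cv2.imwrite(f"pics/{n}0.png",c["pixels"][:,:,::-1])
    np.savez(f"pics/{n}0.npz",**c)
    print(n,c["fx"],c["fy"],c["cx"],c["cy"],c.keys());print(np.round(c["extrinsics"],3))
E
```

```text
pics
plant.py
steer.py
{'clock': 0.0, 'joint_pos': array([ 1.07317295,  0.38390385,  0.04382298,  1.59962747, -0.01792635,
        1.16119253, -0.04989618]), 'qvel': array([ 8.10846892e-04,  9.17117877e-04, -1.58660052e-05,  5.96582513e-04,
       -3.94947379e-04, -8.01491765e-05, -9.63277612e-04]), 'tau': array([-2.78763382e-04, -4.33460033e+01,  1.02451064e+00, -2.49510849e+01,
        1.06402166e-02,  1.13379036e-02, -2.98108802e-06]), 'ee_pos': array([ 252.6598603 , -597.87007212,  243.81767435]), 'ee_rot': array([-3.07639474e+00, -6.23465130e-01,  1.04059703e-03]), 'force': array([-0.37046202,  0.70365026, -0.01194417]), 'moment': array([ 0.02656279,  0.00373017, -0.03257235]), 'grip_force': 0.0, 'gripper_width': 0.9998147118765042}
scene 592.4572449067831 592.4572449067831 321.56766861534015 245.04035650785693 dict_keys(['pixels', 'fx', 'fy', 'cx', 'cy', 'extrinsics'])
[[-7.85000e-01 -6.20000e-01 -1.00000e-03  3.74334e+02]
 [ 4.50000e-01 -5.70000e-01  6.88000e-01 -3.90272e+02]
 [-4.27000e-01  5.39000e-01  7.26000e-01 -9.44324e+02]
 [ 0.00000e+00  0.00000e+00  0.00000e+00  1.00000e+00]]
top 613.7260698018544 613.7260698018544 323.6554612636307 241.68786657805043 dict_keys(['pixels', 'fx', 'fy', 'cx', 'cy', 'extrinsics'])
[[ 3.000000e-03 -1.000000e+00  1.000000e-03 -1.162820e+02]
 [ 9.950000e-01  3.000000e-03  1.040000e-01 -5.850720e+02]
 [-1.040000e-01  1.000000e-03  9.950000e-01 -1.232618e+03]
 [ 0.000000e+00  0.000000e+00  0.000000e+00  1.000000e+00]]
```

View pics/scene0.png

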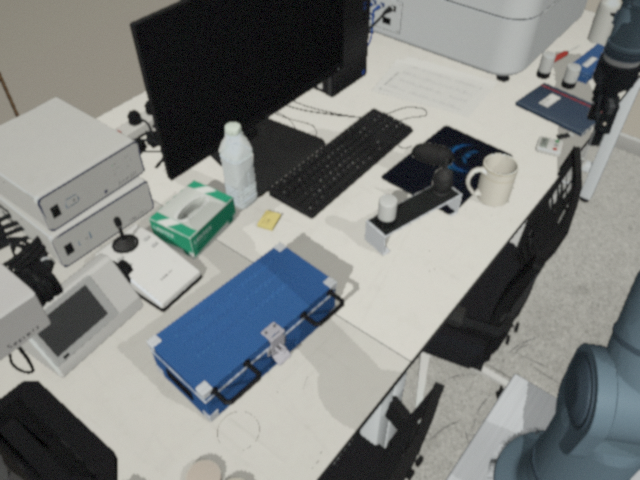

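View pics/top0.png

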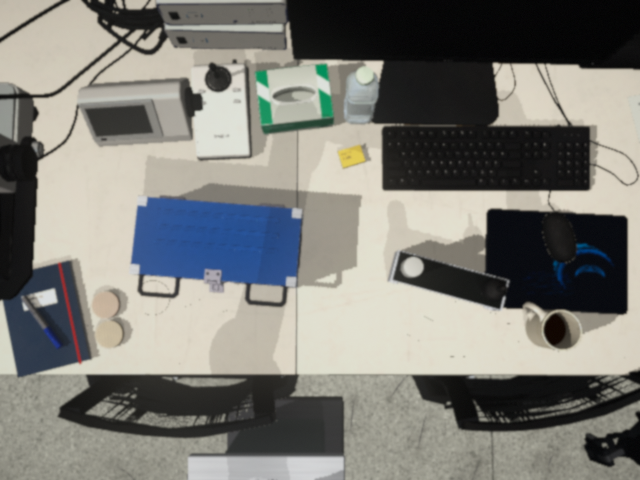

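The scene view shows the chest with the hasp near (275,340) and the pulls near (325,310) and (237,380). In the top view the hasp is at (213,280), the pulls at (158,296) and (266,303), the riser between (395,252) and (508,308), the other case at (412,266) and the blower at about (480,290).

```bash
cat > h.py <<'E'
import numpy as np,cv2
from scipy.spatial.transform import Rotation as R
def load(n): return dict(np.load(f"pics/{n}.npz"))
def ray(c,u,v,fish=False):
    a=np.array([(u-c["cx"])/c["fx"],(v-c["cy"])/c["fy"]])
    if fish:
        t=np.linalg.norm(a); d=np.array([*(a/t*np.sin(t)),np.cos(t)]) if t>1e-9 else np.array([0,0,1.])
    else: d=np.array([*a,1.])
    d=d*[1,-1,-1]; E=c["extrinsics"]; r=E[:3,:3].T
    d=r@d; return -r@E[:3,3], d/np.linalg.norm(d)
def plane(c,u,v,z,fish=False):
    o,d=ray(c,u,v,fish); return o+d*(z-o[2])/d[2]
def tri(*rs):
    A=sum(np.eye(3)-np.outer(d,d) for o,d in rs); b=sum((np.eye(3)-np.outer(d,d))@o for o,d in rs)
    p=np.linalg.solve(A,b); return p,[np.linalg.norm(np.cross(p-o,d)) for o,d in rs]
def proj(c,p,fish=False):
    E=c["extrinsics"]; q=(E[:3,:3]@np.asarray(p,float)+E[:3,3])*[1,-1,-1]
    if fish:
        t=np.arctan2(np.hypot(q[0],q[1]),q[2]); a=q[:2]/np.hypot(q[0],q[1])*t
    else: a=q[:2]/q[2]
    return a*[c["fx"],c["fy"]]+[c["cx"],c["cy"]]
E
python3 - <<'E'
from h import *
t=load("top0");s=load("scene0")
for n,c in(("top",t),("scene",s)):
    hsv=cv2.cvtColor(c["pixels"],cv2.COLOR_RGB2HSV)
    m=cv2.inRange(hsv,(105,120,50),(125,255,255))
    ct=max(cv2.findContours(m,0,2)[0],key=cv2.contourArea)
    r=cv2.minAreaRect(ct);print(n,np.round(r[0],1),np.round(r[1],1),r[2],np.round(cv2.boxPoints(r),1).tolist())
    if n=="top":
        for q in cv2.boxPoints(r): print(np.round(plane(c,*q,100),1))
a=cv2.resize(s["pixels"][235:420,140:360],None,fx=3,fy=3,interpolation=2)
b=cv2.resize(t["pixels"][240:320,380:520],None,fx=2.5,fy=2.5,interpolation=2)
cv2.imwrite("pics/c1.png",a[:600,:,::-1])
d=cv2.resize(t["pixels"][190:315,125:310],None,fx=4,fy=4,interpolation=2)
cv2.imwrite("pics/c2.png",d[:,:,::-1])
E
```

```text
top [216.1 241.2] [164.3  77.9] 4.830420017242432 [[131.0, 273.1000061035156], [137.5, 195.5], [301.29998779296875, 209.3000030517578], [294.70001220703125, 286.8999938964844]]
[515.9 257.9 100. ]
[668.1 250.5 100. ]
[641.7 -70.5 100. ]
[490.1 -58.9 100. ]
scene [241.7 315.4] [ 79.9 177.8] 49.398704528808594 [[148.1999969482422, 342.8999938964844], [283.20001220703125, 227.1999969482422], [335.20001220703125, 287.8999938964844], [200.3000030517578, 403.6000061035156]]
```

View pics/c1.png

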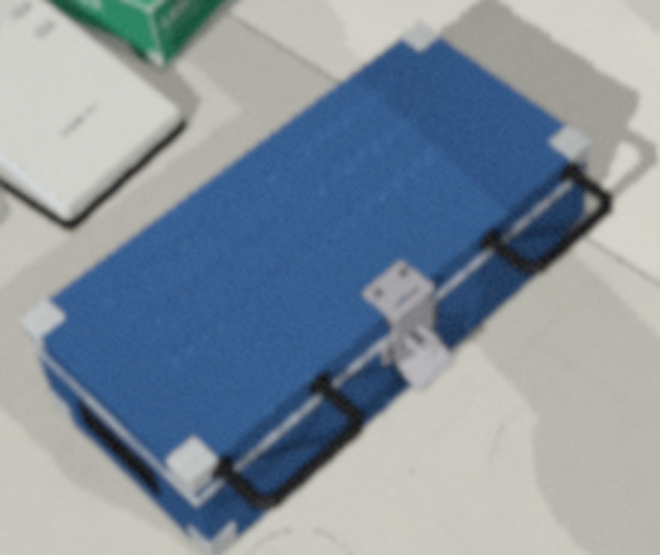

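View pics/c2.png

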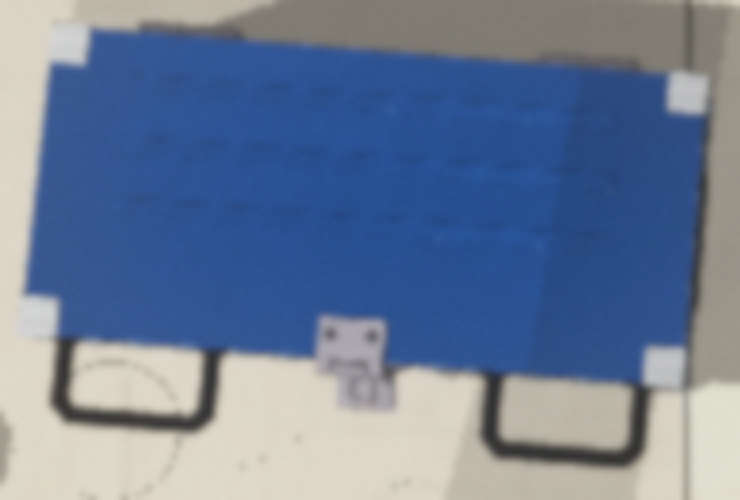

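The scene crop shows all four lid corners, the pull bars centred at (314,462) and (571,235), and the hasp tab's end near (425,375). In the top crop the bars are at (134,419) and (564,456), with the hasp tab's end edge at (366,406).

Run:
```python
from h import *
t=load("top0");s=load("scene0")
T=lambda x,y:ray(t,125+(x+.5)/4-.5,190+(y+.5)/4-.5)
S=lambda x,y:ray(s,140+(x+.5)/3-.5,235+(y+.5)/3-.5)
P={"RL":((52,24),(22,320)),"FL":((18,335),(200,500)),"FR":((686,388),(590,150)),"RR":((708,74),(420,27)),"pl":((134,419),(314,462)),"pr":((564,456),(571,235)),"tabend":((366,406),(418,386)),"plateTL":((319,316),(364,292)),"plateTR":((384,321),(402,262))}
for k,(a,b) in P.items():
    p,e=tri(T(*a),S(*b));print(k,np.round(p,1),np.round(e,1))
    o,d=T(*a);z=88 if k[0]=='p' and len(k)==2 else 100;print("    plane",z,np.round(o+d*(z-o[2])/d[2],1))
for q in((395,251),(509,283),(503,309),(389,279)): print("riser",np.round(plane(t,*q,60),1))
g=cv2.resize(s["pixels"][130:260,350:530],None,fx=4,fy=4,interpolation=2)[:,:400]
g2=cv2.resize(t["pixels"][240:320,380:520],None,fx=4,fy=4,interpolation=2)
W=np.zeros((600,800,3),np.uint8);g=cv2.resize(s["pixels"][135:255,360:480],None,fx=2.25,fy=2.25,interpolation=2);W[:270,:270]=g;W[275:595,:560]=g2
cv2.imwrite("pics/c3.png",W[:,:,::-1])
```

```text
RL [666.7 249.7  97.1] [2. 2.]
    plane 100 [667.8 250.3 100. ]
FL [512.6 263.7  83.5] [4.6 4.6]
    plane 100 [515.4 261.5 100. ]
FR [490.6 -61.4  86.6] [0.7 0.7]
    plane 100 [490.8 -61.6 100. ]
RR [643.8 -72.   91.2] [2. 2.]
    plane 100 [644.  -71.2 100. ]
pl [475.  207.6  86.3] [0.4 0.4]
    plane 88 [475.3 207.4  88. ]
pr [458.3  -1.7  86.5] [0.4 0.4]
    plane 88 [458.   -2.1  88. ]
tabend [486.2 107.5  25.9] [3.4 3.4]
    plane 100 [481.7  92.6 100. ]
plateTL [523.3 114.9 100.6] [2. 2.]
    plane 100 [525.  116.2 100. ]
plateTR [521.3  83.9  98.2] [1.9 1.9]
    plane 100 [522.7  84.7 100. ]
riser [ 564.  -257.8   60. ]
riser [ 500.5 -484.9   60. ]
riser [ 448.8 -471.5   60. ]
riser [ 507.8 -245.3   60. ]
```

View pics/c3.png

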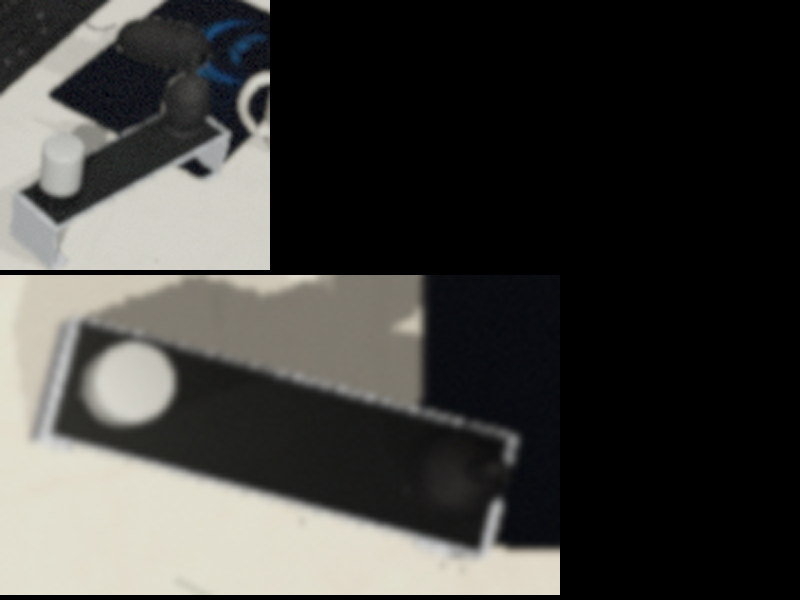

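The composite shows the grey case at the riser's left end and the black blower at its right end, with the gap free. In the top crop the riser's top-face corners are (78,319), (518,436), (486,555) and (50,435). Next, a planning helper.

```bash
cat >> h.py <<'E'
C=np.array([579.4,94.5,0]);yaw=-0.078
ex=np.array([np.cos(yaw),np.sin(yaw),0]);ey=np.array([-np.sin(yaw),np.cos(yaw),0]);ez=np.array([0,0,1.])
def W(x,y,z): return C+x*ex+y*ey+z*ez
def rot(d,y):
    d=d/np.linalg.norm(d);y=y-d*(y@d);y/=np.linalg.norm(y);return np.column_stack([np.cross(y,d),y,d])
def plan(p0,R0,p1,R1,n):
    """n identical rows from pose 0 to pose 1 (translate in old axes, then turn)"""
    r=R.from_matrix(R0.T@R1).as_rotvec()/n;A=np.zeros((3,3));Q=np.eye(3);S=R.from_rotvec(r).as_matrix()
    for _ in range(n): A+=Q;Q=Q@S
    t=np.linalg.solve(A,R0.T@(np.asarray(p1)-p0));print(n,"rows:",np.round(t,1),np.round(r,4),"| |t|%.0f |r|%.3f"%(np.linalg.norm(t),np.linalg.norm(r)))
def now():
    from plant import manip, viewer, read_state
    s=read_state();return np.array(s["ee_pos"]),R.from_rotvec(s["ee_rot"]).as_matrix()
E
python3 - <<'E'
from h import *
p,Q=now();print(Q.round(2))
t=load("top0")
D=-ez
T1=rot(D,ey);P1=W(-150,0,190)
plan(p,Q,P1,T1,16)
d=np.sin(.6)*ex-np.cos(.6)*ez
T2=rot(d,ey);P2=W(-93,0,42)-70*d;print(P1,P2)
plan(P1,T1,P2,T2,4)
g=[plane(t,380+(x+.5)/4-.5,240+(y-275+.5)/4-.5,60) for x,y in((78,319),(518,436),(486,555),(50,435))]
for q in g: print(q.round(1))
print(np.mean(g,0),[np.linalg.norm(g[i]-g[i-1]).round() for i in range(4)],np.arctan2(*(g[0]-g[1]+g[3]-g[2])[1::-1]) )
E
```

```text
[[ 0.92  0.39 -0.  ]
 [ 0.39 -0.92  0.  ]
 [-0.   -0.   -1.  ]]
16 rows: [58.9 19.8  3.4] [-1.000e-04 -2.000e-04 -1.665e-01] | |t|62 |r|0.166
[429.8560687  106.18813981 190.        ] [447.27796348 104.82646943  99.77349304]
4 rows: [ 0.8 -0.  23.3] [ 0.   -0.15  0.  ] | |t|23 |r|0.150
[ 564.8 -266.1   60. ]
[ 506.7 -485.3   60. ]
[ 447.6 -467.7   60. ]
[ 506.5 -251.5   60. ]
[ 506.40402678 -367.68141348   60.        ] [np.float64(60.0), np.float64(227.0), np.float64(62.0), np.float64(224.0)] 1.308373546021727
```

```bash
python3 steer.py '47 16 3 0 0 -0.133;47 16 3 0 0 -0.133;47 16 3 0 0 -0.133;47 16 3 0 0 -0.133;47 16 3 0 0 -0.133;47 16 3 0 0 -0.133;47 16 3 0 0 -0.133;47 16 3 0 0 -0.133' 0.7 && python3 steer.py '47 16 3 0 0 -0.133;47 16 3 0 0 -0.133;47 16 3 0 0 -0.133;47 16 3 0 0 -0.133;47 16 3 0 0 -0.133;47 16 3 0 0 -0.133'
python3 - <<'E'
from h import *
from plant import manip, viewer, read_state
p,Q=now();T1=rot(-ez,ey);P1=W(-150,0,190)
print(p,read_state()["joint_pos"].round(2));plan(p,Q,P1,T1,6)
E
```

```text
clock: 1.1
ee_pos: [579.4, -403.4, 220.2]
ee_rot: [-2.332, -2.104, 0.0]
force: [1.3, -0.1, -0.1]
gripper_width: 0.7
grip_force: 0.0
clock: 1.85
ee_pos: [608.0, -114.0, 202.6]
ee_rot: [-1.33, -2.845, -0.001]
force: [0.3, 0.1, -0.5]
gripper_width: 0.705
grip_force: 0.0
[ 608.00027415 -114.02184449  202.60576084] [ 0.52  0.41 -0.5   1.7   0.22  1.09  0.65]
6 rows: [45.5 16.5  2.1] [ 1.000e-04 -1.000e-04 -1.328e-01] | |t|48 |r|0.133
```

```bash
python3 steer.py '45.5 16.5 2 0 0 -0.133;45.5 16.5 2 0 0 -0.133;45.5 16.5 2 0 0 -0.133;45.5 16.5 2 0 0 -0.133;45.5 16.5 2 0 0 -0.133;45.5 16.5 2 0 0 -0.133;0 0 0 0 0 0'
python3 - <<'E'
from h import *
from plant import manip, viewer, read_state
p,Q=now();d=np.sin(.6)*ex-np.cos(.6)*ez
T2=rot(d,ey);P2=W(-93,0,42)-70*d
print(p,read_state()["joint_pos"].round(2));plan(p,Q,P2,T2,5)
E
```

```text
clock: 2.72
ee_pos: [427.3, 106.6, 190.2]
ee_rot: [-0.118, -3.136, 0.004]
force: [-0.2, -0.4, 0.3]
gripper_width: 0.696
grip_force: 0.0
[427.34436747 106.56703775 190.20148227] [ 0.45  0.11 -0.82  2.1   0.1   0.97  1.08]
5 rows: [ 0.4 -0.  18.8] [-0.0004 -0.1206  0.0007] | |t|19 |r|0.121
```

```bash
python3 steer.py '0.4 0 18.8 0 -0.12 0;0.4 0 18.8 0 -0.12 0;0.4 0 18.8 0 -0.12 0;0.4 0 18.8 0 -0.12 0;0.4 0 18.8 0 -0.12 0;0 0 0 0 0 0'
python3 - <<'E'
from h import *
from plant import manip, viewer, read_state
p,Q=now();d=np.sin(.6)*ex-np.cos(.6)*ez
print(p,Q[:,2],d,read_state()["joint_pos"].round(2));c=viewer.camera("wrist");np.savez("pics/w1.npz",**c)
im=c["pixels"].copy()
for q in(W(-93,0,42),W(-80,0,98),W(-75-23,0,66)):
    u=proj(c,q,1);print(u.round());cv2.circle(im,tuple(int(round(v)) for v in u),3,(255,0,0),1)
cv2.imwrite("pics/w1.png",im[:,:,::-1])
E
```

```text
clock: 3.48
ee_pos: [445.1, 93.4, 115.1]
ee_rot: [0.123, 2.65, -0.07]
force: [-0.3, -0.3, 0.9]
gripper_width: 0.701
grip_force: 0.0
[445.14151954  93.44867503 115.08777399] [ 0.46563672 -0.07092509 -0.88212929] [ 0.5629257  -0.04399747 -0.82533561] [ 0.3   0.08 -0.79  2.43  0.97  0.41  0.15]
[342. 256.]
[343. 349.]
[343. 282.]
```

View pics/w1.png

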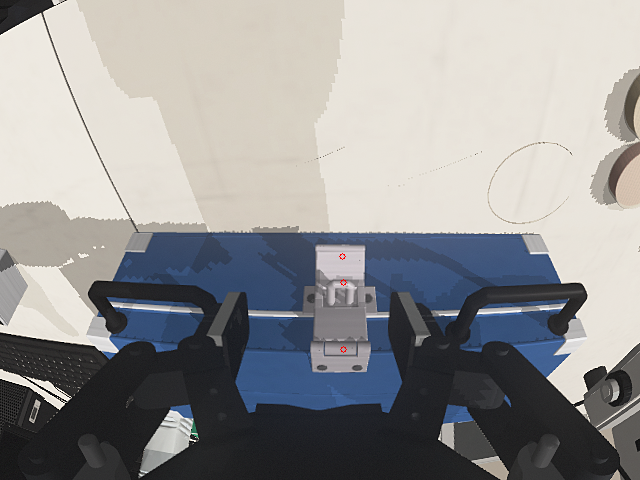

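The wrist view shows the hasp tab centred at (342,256), the staple at (343,282) and the knuckle at (343,349). My projected points land on all three, and the fingers straddle the tab.

Run:
```python
from h import *
p,Q=now();d=np.sin(.5)*ex-np.cos(.5)*ez
plan(p,Q,W(-93,0,42)-25*d,rot(d,ey),3)
```

```text
3 rows: [ 0.1  4.1 19.6] [-0.0112 -0.0031 -0.0023] | |t|20 |r|0.012
```

```bash
python3 steer.py '0 4 19.6 -0.011 -0.003 0;0 4 19.6 -0.011 -0.003 0;0 4 19.6 -0.011 -0.003 0;0 0 0 0 0 0'
python3 - <<'E'
from h import *
from plant import manip, viewer, read_state
p,Q=now();d=np.sin(.5)*ex-np.cos(.5)*ez
print(Q[:,2],d,read_state()["joint_pos"].round(2))
plan(p,Q,W(-93,0,42),rot(d,ey),3)
E
```

```text
clock: 4.03
ee_pos: [476.2, 102.3, 64.2]
ee_rot: [0.115, 2.639, -0.025]
force: [0.5, 0.3, -0.4]
gripper_width: 0.7
grip_force: 0.0
[ 0.47810661 -0.03847315 -0.87745877] [ 0.47796787 -0.03735728 -0.87758256] [ 0.21  0.28 -0.69  2.4   1.45  0.41 -0.28]
3 rows: [0.5 0.1 8.2] [-0.0004  0.0001 -0.003 ] | |t|8 |r|0.003
```

```bash
python3 steer.py '0.5 0 8.2 0 0 0;0.5 0 8.2 0 0 0;0.5 0 8.2 0 0 0;0 0 0 0 0 0' && python3 steer.py '0 0 0 0 0 0;0 0 0 0 0 0;0 0 0 0 0 0;0 0 0 0 0 0;0 0 0 0 0 0' 0
python3 - <<'E'
from h import *
from plant import manip, viewer, read_state
p,Q=now();print(((p-C)@ex).round(1),((p-C)@ey).round(1),read_state()["joint_pos"].round(2))
# arc plan: theta steps, tilt from .5 to 0, open-loop
H=np.array([-80,98.]);v0=np.array([(p-C)@ex,p[2]])-H
N=30;pos=p;Rt=Q
for k in range(1,N+1):
    th=3.7*k/N; c,s=np.cos(th),np.sin(th)
    v=np.array([c*v0[0]+s*v0[1],-s*v0[0]+c*v0[1]])   # -z -> -x
    a=.5*(1-min(1,k/14)); d=np.sin(a)*ex-np.cos(a)*ez
    P=W(H[0]+v[0],(p-C)@ey,H[1]+v[1]);R1=rot(d,Q[:,1]-ez*Q[2,1])
    dp=Rt.T@(P-pos);r=R.from_matrix(Rt.T@R1).as_rotvec()
    print(k,round(th,2),P.round(),np.round(dp,1),np.round(r,3));pos,Rt=P,R1
E
```

```text
clock: 4.53
ee_pos: [486.5, 101.5, 43.1]
ee_rot: [0.114, 2.637, -0.025]
force: [0.3, -0.3, -0.0]
gripper_width: 0.702
grip_force: 0.0
clock: 5.15
ee_pos: [486.1, 100.7, 43.2]
ee_rot: [0.113, 2.635, -0.029]
force: [-4.1, -2.2, 7.2]
gripper_width: 0.32
grip_force: 58.4
-93.5 -1.0 [ 0.19  0.36 -0.66  2.39  1.61  0.44 -0.4 ]
1 0.12 [480. 101.  45.] [ 4.8 -0.  -5. ] [-0.003  0.04  -0.   ]
2 0.25 [473. 102.  48.] [ 4.4 -0.  -5.4] [0.    0.036 0.   ]
3 0.37 [467. 102.  52.] [ 3.9 -0.  -5.8] [0.    0.036 0.   ]
4 0.49 [462. 103.  56.] [ 3.4 -0.  -6.1] [0.    0.036 0.   ]
5 0.62 [457. 103.  61.] [ 2.8 -0.  -6.4] [0.    0.036 0.   ]
6 0.74 [453. 103.  67.] [ 2.3 -0.  -6.6] [0.    0.036 0.   ]
7 0.86 [449. 104.  73.] [ 1.7 -0.  -6.7] [0.    0.036 0.   ]
8 0.99 [447. 104.  79.] [ 1.1 -0.  -6.9] [0.    0.036 0.   ]
9 1.11 [445. 104.  86.] [ 0.5 -0.  -6.9] [0.    0.036 0.   ]
10 1.23 [444. 104.  93.] [-0.1  0.  -6.9] [0.    0.036 0.   ]
11 1.36 [443. 104. 100.] [-0.8  0.  -6.9] [0.    0.036 0.   ]
12 1.48 [444. 104. 106.] [-1.4  0.  -6.8] [0.    0.036 0.   ]
13 1.6 [445. 104. 113.] [-1.9  0.  -6.7
[... 229 characters left out ...]
] [0. 0. 0.]
18 2.22 [464. 102. 142.] [-5.1  0.  -4.7] [0. 0. 0.]
19 2.34 [470. 102. 146.] [-5.7  0.  -4. ] [0. 0. 0.]
20 2.47 [476. 102. 149.] [-6.1  0.  -3.3] [0. 0. 0.]
21 2.59 [482. 101. 152.] [-6.5  0.  -2.5] [0. 0. 0.]
22 2.71 [489. 101. 153.] [-6.7  0.1 -1.7] [0. 0. 0.]
23 2.84 [496. 100. 154.] [-6.9  0.1 -0.9] [0. 0. 0.]
24 2.96 [503.  99. 154.] [-6.9  0.1 -0. ] [0. 0. 0.]
25 3.08 [510.  99. 153.] [-6.9  0.1  0.8] [0. 0. 0.]
26 3.21 [517.  98. 152.] [-6.7  0.1  1.7] [0. 0. 0.]
27 3.33 [523.  98. 149.] [-6.5  0.   2.5] [0. 0. 0.]
28 3.45 [529.  97. 146.] [-6.1  0.   3.3] [0. 0. 0.]
29 3.58 [535.  97. 142.] [-5.7  0.   4. ] [0. 0. 0.]
30 3.7 [540.  97. 137.] [-5.1  0.   4.7] [0. 0. 0.]
```

```bash
python3 steer.py '4.8 0 -5 0 0.037 0;4.4 0 -5.4 0 0.036 0;3.9 0 -5.8 0 0.036 0;3.4 0 -6.1 0 0.036 0;2.8 0 -6.4 0 0.036 0;2.3 0 -6.6 0 0.036 0;1.7 0 -6.7 0 0.036 0' && python3 steer.py '1.1 0 -6.9 0 0.036 0;0.5 0 -6.9 0 0.036 0;-0.1 0 -6.9 0 0.036 0;-0.8 0 -6.9 0 0.036 0;-1.4 0 -6.8 0 0.036 0;-1.9 0 -6.7 0 0.036 0;-2.5 0 -6.5 0 0.036 0'; python3 -c "
from h import *
p,Q=now();print(Q[:,2],Q[:,1])"
```

```text
clock: 6.02
ee_pos: [450.2, 103.5, 72.6]
ee_rot: [0.125, 2.889, -0.013]
force: [6.4, -2.3, -4.3]
gripper_width: 0.322
grip_force: 59.3
clock: 6.9
ee_pos: [448.7, 103.5, 119.3]
ee_rot: [-0.134, -3.138, -0.004]
force: [4.5, -2.3, -4.7]
gripper_width: 0.316
grip_force: 59.5
[-9.67601993e-04  2.76727751e-03 -9.99995703e-01] [0.08555509 0.99632985 0.00267435]
```

```bash
python3 steer.py '-3.1 0 -6.2 0 0 0;-3.8 0 -5.8 0 0 0;-4.5 0 -5.3 0 0 0;-5.1 0 -4.7 0 0 0;-5.7 0 -4 0 0 0;-6.1 0 -3.3 0 0 0;-6.5 0 -2.5 0 0 0;-6.7 0 -1.7 0 0 0' && python3 steer.py '-6.9 0 -0.9 0 0 0;-6.9 0 0 0 0 0;-6.9 0 0.8 0 0 0;-6.7 0 1.7 0 0 0;-6.5 0 2.5 0 0 0;-6.1 0 3.3 0 0 0;-5.7 0 4 0 0 0;-5.1 0 4.7 0 0 0'
python3 - <<'E'
from h import *
from plant import manip, viewer, read_state
c=viewer.camera("wrist");np.savez("pics/w2.npz",**c)
cv2.imwrite("pics/w2.png",c["pixels"][150:480,120:560,::-1])
E
```

```text
clock: 7.9
ee_pos: [485.2, 100.8, 151.6]
ee_rot: [-0.13, -3.128, 0.001]
force: [-8.3, -2.3, 3.3]
gripper_width: 0.31
grip_force: 60.8
clock: 8.9
ee_pos: [512.7, 98.0, 130.8]
ee_rot: [-0.124, -3.079, 0.019]
force: [-57.2, -5.7, 30.1]
gripper_width: 0.316
grip_force: 139.1
```

View pics/w2.png

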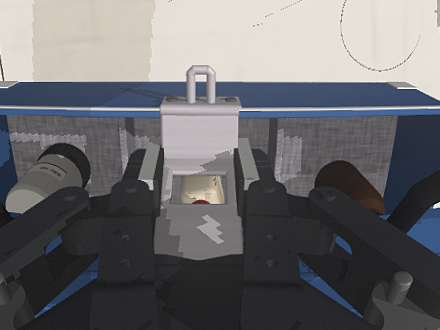

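The wrist view shows the chest interior (white case at crop (55,180), brown bottle at (345,185)), with the strap pointing toward the robot. The lid seems to have lifted along with the hasp, so I'll check the fixed cameras.

Run:
```python
from h import *
from plant import manip, viewer, read_state
s=viewer.camera("scene");t=viewer.camera("top");np.savez("pics/s3.npz",**s);np.savez("pics/t3.npz",**t)
M=np.zeros((600,800,3),np.uint8)
M[:,:430]=cv2.resize(s["pixels"][220:420,180:324],(430,600),interpolation=2)
M[:370,430:]=cv2.resize(t["pixels"][180:315,160:295],(370,370),interpolation=2)
cv2.imwrite("pics/m3.png",M[:,:,::-1]);print(read_state()["force"])
```

```text
[-48.18453508  -6.12681811  24.13447457]
```

View pics/m3.png

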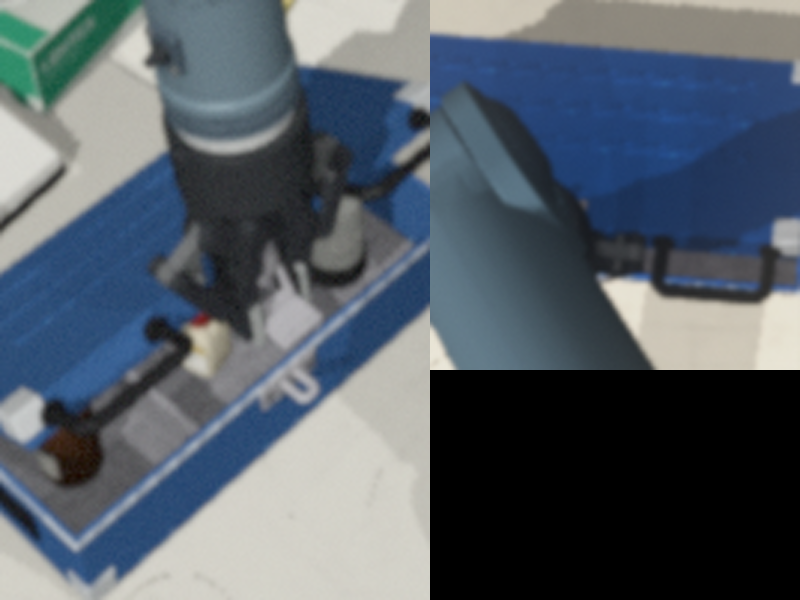

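The montage shows the lid raised by about 0.5 rad, with the hasp held rigidly by the tab. The grip's torsional friction lifted the light lid instead of letting the tab pivot. I'll lower the lid along its arc with the hasp held outward to clear the staple, and test whether a lighter grip is possible.

Run:
```python
from h import *
p,Q=now();print(Q[:,2]@ex,Q[2,2],(p-C)@ex,(p-C)@ey,p[2])
y=Q[:,1]-ez*Q[2,1]
a=-.3;d=np.sin(a)*ex-np.cos(a)*ez;R1=rot(d,y)
P1=W(-90,-1,144);plan(p,Q,P1,R1,4)
pos=P1
for f in(.42,.28,.14,0):
    P=W(79.5-159.5*np.cos(f)+22*np.sin(f)-46,-1,76+159.5*np.sin(f)+22*np.cos(f)-34.5)
    print(f,P.round(),(R1.T@(P-pos)).round(1));pos=P
```

```text
-0.06050183522758992 -0.9980674424032678 -67.5735042879281 -1.697562375474107 129.99701789160954
4 rows: [ 6.1  0.1 -2.6] [-0.0032  0.0599 -0.0007] | |t|7 |r|0.060
0.42 [476. 102. 127.] [ 7.4 -0.  20.5]
0.28 [466. 102. 107.] [ 4.2 -0.  22.1]
0.14 [458. 103.  86.] [ 1.1 -0.  22.5]
0 [454. 103.  64.] [-2.1  0.  22.4]
```

```bash
python3 steer.py '6 0 -2.6 0 0.06 0;6 0 -2.6 0 0.06 0;6 0 -2.6 0 0.06 0;6 0 -2.6 0 0.06 0;0 0 0 0 0 0'
python3 - <<'E'
from h import *
p,Q=now();print(Q[:,2]@ex,Q[2,2],(p-C)@ex,(p-C)@ey,p[2])
E
```

```text
clock: 9.68
ee_pos: [514.8, 98.3, 148.9]
ee_rot: [-0.126, -2.89, -0.016]
force: [-6.5, -3.6, 3.8]
gripper_width: 0.312
grip_force: 128.6
-0.24623363323077196 -0.9692079507768242 -64.69620085743492 -1.2748914983960116 148.87166541810691
```

Run:
```python
from h import *
from plant import manip, viewer, read_state
t=load("t3")
def lidpt(x,y,z,f): # chest coords shut, lid angle
    a,b=x-79.5,z-76;c,s=np.cos(f),np.sin(f);return W(79.5+a*c+b*s,y,76-a*s+b*c)
s=viewer.camera("scene");t2=viewer.camera("top")
np.savez("pics/s4.npz",**s);np.savez("pics/t4.npz",**t2)
for f in np.arange(0,1,.1): print(round(f,1),proj(t,lidpt(-113,-105,88,f)).round(),proj(s,lidpt(-75,160,100,f)).round(),proj(s,lidpt(-75,-160,100,f)).round())
# bar in top images: black near u=255..270
for c in(t,t2):
    g=c["pixels"].max(2)[200:310,262:270].mean(1);print([(200+i,int(v)) for i,v in enumerate(g) if i>60])
```

```text
0.0 [265. 303.] [202. 393.] [335. 280.]
0.1 [264. 302.] [199. 386.] [334. 274.]
0.2 [264. 300.] [196. 380.] [332. 268.]
0.3 [263. 297.] [192. 373.] [329. 261.]
0.4 [262. 292.] [187. 365.] [326. 254.]
0.5 [262. 287.] [182. 357.] [323. 246.]
0.6 [262. 280.] [177. 349.] [319. 239.]
0.7 [262. 273.] [171. 341.] [314. 232.]
0.8 [262. 264.] [165. 333.] [309. 225.]
0.9 [262. 255.] [159. 325.] [304. 218.]
[(261, 92), (262, 93), (263, 93), (264, 92), (265, 91), (266, 86), (267, 76), (268, 70), (269, 73), (270, 85), (271, 94), (272, 94), (273, 88), (274, 86), (275, 86), (276, 86), (277, 85), (278, 86), (279, 86), (280, 88), (281, 100), (282, 124), (283, 137), (284, 121), (285, 84), (286, 54), (287, 45), (288, 54), (289, 96), (290, 155), (291, 190), (292, 202), (293, 204), (294, 204), (295, 203), (296, 204), (297, 204), (298, 203), (299, 201), (300, 201), (301, 203), (302, 204), (303, 205), (304, 205), (305, 206), (306, 206), (307, 206), (308, 206), (309, 206)]
[(261, 90), (262, 98), (263, 105), (264, 108), (265, 108), (266, 102), (267, 90), (268, 82), (269, 81), (270, 81), (271, 82), (272, 82), (273, 82), (274, 83), (275, 84), (276, 80), (277, 67), (278, 51), (279, 42), (280, 42), (281, 50), (282, 83), (283, 121), (284, 141), (285, 162), (286, 186), (287, 188), (288, 180), (289, 170), (290, 158), (291, 144), (292, 132), (293, 119), (294, 106), (295, 94), (296, 84), (297, 75), (298, 68), (299, 64), (300, 62), (301, 63), (302, 63), (303, 63), (304, 65), (305, 65), (306, 66), (307, 67), (308, 67), (309, 68)]
```

Run:
```python
from h import *
p,Q=now();y=Q[:,1]-ez*Q[2,1]
a=-.4;d=np.sin(a)*ex-np.cos(a)*ez;R1=rot(d,y)
pos=W(-69,-1,153);plan(p,Q,pos,R1,2)
for f in(.48,.36,.24,.12,0.02):
    P=W(79.5-159.5*np.cos(f)+22*np.sin(f)-29.5,-1,76+159.5*np.sin(f)+22*np.cos(f)-31.3)
    print(f,P.round(),(R1.T@(P-pos)).round(1));pos=P
```

```text
2 rows: [ 2.6  0.1 -1.4] [ 0.0016  0.0761 -0.0002] | |t|3 |r|0.076
0.48 [498. 100. 138.] [ 5.5 -0.  18.7]
0.36 [488. 101. 121.] [ 3.  -0.  19.1]
0.24 [480. 101. 104.] [ 0.7 -0.  19.3]
0.12 [474. 102.  86.] [-1.6  0.  19.2]
0.02 [471. 102.  70.] [-3.1  0.  15.8]
```

```bash
python3 steer.py '2.6 0 -1.4 0 0.076 0;2.6 0 -1.4 0 0.076 0;5.5 0 18.7 0 0 0;3 0 19 0 0 0;0.7 0 19.3 0 0 0;0 0 0 0 0 0'
python3 - <<'E'
from h import *
from plant import manip, viewer, read_state
p,Q=now();print(Q[:,2]@ex,(p-C)@ex,(p-C)@ey,p[2])
t=viewer.camera("top");np.savez("pics/t5.npz",**t)
g=t["pixels"].max(2)[250:310,262:268].mean(1);print([(250+i,int(v)) for i,v in enumerate(g) ])
E
```

```text
clock: 10.52
ee_pos: [477.4, 101.2, 101.9]
ee_rot: [-0.117, -2.735, -0.022]
force: [-8.8, -3.0, 0.9]
gripper_width: 0.313
grip_force: 128.5
-0.3934690910417816 -102.22981288508173 -1.311944461564264 101.93407420668086
[(250, 98), (251, 98), (252, 98), (253, 98), (254, 98), (255, 97), (256, 96), (257, 96), (258, 96), (259, 96), (260, 96), (261, 95), (262, 94), (263, 90), (264, 86), (265, 80), (266, 75), (267, 70), (268, 66), (269, 63), (270, 60), (271, 60), (272, 61), (273, 61), (274, 63), (275, 63), (276, 64), (277, 65), (278, 66), (279, 66), (280, 67), (281, 68), (282, 69), (283, 70), (284, 71), (285, 72), (286, 74), (287, 74), (288, 76), (289, 77), (290, 78), (291, 80), (292, 82), (293, 83), (294, 85), (295, 87), (296, 89), (297, 90), (298, 92), (299, 94), (300, 95), (301, 97), (302, 98), (303, 100), (304, 101), (305, 102), (306, 104), (307, 105), (308, 106), (309, 107)]
```

```bash
python3 steer.py '-1.6 0 19.2 0 0 0;-2.5 0 13 0 0 0;0 0 0 0 0 0'
python3 - <<'E'
from h import *
from plant import manip, viewer, read_state
p,Q=now();print(Q[:,2]@ex,(p-C)@ex,(p-C)@ey,p[2])
c=viewer.camera("wrist");s=viewer.camera("scene");np.savez("pics/w6.npz",**c);np.savez("pics/s6.npz",**s)
M=np.zeros((480,800,3),np.uint8);M[:330,:440]=c["pixels"][150:480,120:560];M[:330,445:797]=cv2.resize(s["pixels"][230:420,150:353],(352,330),interpolation=2)
cv2.imwrite("pics/m6.png",M[:330,:,::-1])
E
```

```text
clock: 10.95
ee_pos: [468.8, 101.9, 70.6]
ee_rot: [-0.118, -2.735, -0.022]
force: [-8.4, -2.2, -1.9]
gripper_width: 0.316
grip_force: 128.5
-0.3937635491232239 -110.83914286263723 -1.283199142976412 70.58814095203901
```

View pics/m6.png

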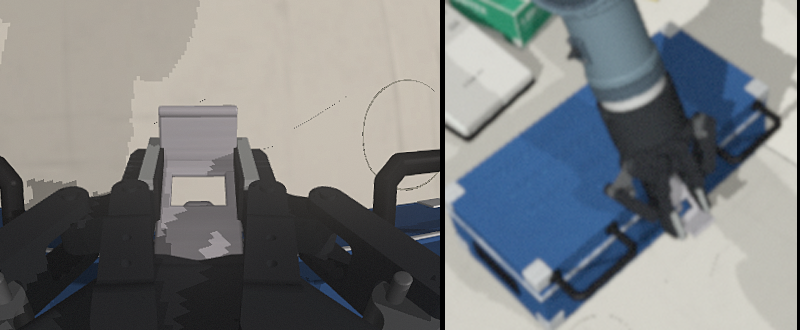

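The montage shows the lid shut again, the hasp held outward at about 0.8 rad, and the staple clear behind the slot. Now I'll test a lighter grip.

```bash
python3 steer.py '0 0 0 0 0 0' 0.30 && python3 steer.py '0 0 0 0 0 0' 0.31|tail -2
```

```text
clock: 11.18
ee_pos: [469.0, 101.8, 71.3]
ee_rot: [-0.118, -2.735, -0.022]
force: [-8.6, -3.0, -2.0]
gripper_width: 0.319
grip_force: 128.4
gripper_width: 0.315
grip_force: 126.0
```

```bash
python3 steer.py '0 0 0 0 0 0' 0.32|tail -3;  python3 steer.py '0 0 0 0 0 0' 0.325|tail -3
```

```text
force: [-8.6, -2.8, -1.5]
gripper_width: 0.322
grip_force: 95.9
force: [-8.6, -2.1, -1.1]
gripper_width: 0.33
grip_force: 80.6
```

```bash
python3 steer.py '0 0 0 0 0 0' 0.335|tail -3;  python3 steer.py '0 0 0 0 0 0' 0.345|tail -3
```

```text
force: [-5.9, -3.6, -2.2]
gripper_width: 0.339
grip_force: 49.6
force: [-5.8, -3.4, -1.1]
gripper_width: 0.344
grip_force: 19.1
```

```bash
python3 steer.py '0 0 0 0 0 0' 0.348|tail -3
python3 - <<'E'
from h import *
p,Q=now();v0=np.array([(p-C)@ex+80,p[2]-98]);print(v0,np.hypot(*v0),np.arctan2(-v0[0],-v0[1]))
pos=p
for k in range(1,17):
    th=.18*k;c,s=np.cos(th),np.sin(th);v=[c*v0[0]+s*v0[1],-s*v0[0]+c*v0[1]]
    P=W(-80+v[0],(p-C)@ey,98+v[1]);print(k,P.round(),(Q.T@(P-pos)).round(1));pos=P
E
```

```text
force: [-5.9, -3.7, -2.5]
gripper_width: 0.349
grip_force: 9.9
[-29.20022724 -26.54577686] 39.463040177901156 0.8329790965308883
1 [466. 102.  77.] [ 6.1 -0.  -3.5]
2 [463. 102.  83.] [ 5.4 -0.  -4.6]
3 [461. 103.  90.] [ 4.5 -0.  -5.5]
4 [460. 103.  97.] [ 3.5 -0.  -6.2]
5 [461. 103. 104.] [ 2.3  0.  -6.7]
6 [462. 102. 111.] [ 1.  0. -7.]
7 [465. 102. 118.] [-0.2  0.  -7.1]
8 [470. 102. 123.] [-1.5  0.  -6.9]
9 [475. 102. 128.] [-2.7  0.  -6.6]
10 [480. 101. 132.] [-3.8  0.  -6. ]
11 [487. 101. 135.] [-4.8  0.  -5.2]
12 [494. 100. 137.] [-5.7  0.  -4.2]
13 [501.  99. 137.] [-6.4  0.  -3.1]
14 [508.  99. 137.] [-6.8  0.  -2. ]
15 [515.  98. 134.] [-7.1  0.  -0.7]
16 [521.  98. 131.] [-7.1  0.   0.6]
```

```bash
python3 steer.py '6 0 -3.5 0 0 0;5.4 0 -4.6 0 0 0;4.5 0 -5.5 0 0 0;3.5 0 -6.2 0 0 0;2.3 0 -6.7 0 0 0'
python3 - <<'E'
from h import *
from plant import manip, viewer, read_state
c=viewer.camera("wrist");s=viewer.camera("scene");np.savez("pics/w7.npz",**c);np.savez("pics/s7.npz",**s)
# slot/strap profile down image centre column: compare with w6
for n in("w1","w6","w7"):
    g=cv2.cvtColor(load(n)["pixels"],cv2.COLOR_RGB2HSV)
    print(n,[int(x) for x in g[220:420:5,295:345,2].mean(1)])
a=load("s6")["pixels"].astype(int);b=s["pixels"].astype(int)
def lidpt(x,y,z,f):
    A,B=x-79.5,z-76;c,q=np.cos(f),np.sin(f);return W(79.5+A*c+B*q,y,76-A*q+B*c)
# lid left front corner: grey cap centroid in scene
for n in("scene0","s6","s7"):
    im=load(n)["pixels"];h=cv2.cvtColor(im,cv2.COLOR_RGB2HSV)[365:410,180:225]
    m=(h[...,1]<60)&(h[...,2]>170)
    k,l,st,ce=cv2.connectedComponentsWithStats(m.astype(np.uint8));print(n,[(st[i,4],(ce[i]+[180,365]).round(1)) for i in range(1,k) if st[i,4]>20])
E
```

```text
clock: 12.55
ee_pos: [462.5, 102.6, 105.7]
ee_rot: [-0.115, -2.743, -0.024]
force: [-1.7, -5.3, -2.4]
gripper_width: 0.348
grip_force: 7.8
w1 [219, 218, 217, 114, 104, 122, 150, 156, 157, 157, 149, 144, 102, 130, 118, 115, 115, 112, 111, 132, 113, 111, 114, 113, 119, 118, 136, 121, 150, 139, 149, 132, 133, 134, 135, 146, 136, 136, 42, 39]
w6 [195, 195, 195, 194, 194, 194, 191, 173, 160, 115, 151, 149, 149, 147, 150, 150, 147, 145, 127, 138, 143, 112, 193, 192, 193, 193, 195, 110, 115, 105, 107, 109, 109, 116, 124, 123, 134, 126, 41, 38]
w7 [205, 205, 208, 210, 210, 209, 208, 208, 208, 179, 176, 150, 103, 107, 108, 109, 107, 104, 157, 156, 144, 204, 204, 204, 204, 204, 172, 149, 133, 129, 129, 130, 133, 130, 128, 130, 129, 128, 44, 40]
scene0 [(np.int32(169), array([202.7, 389.5])), (np.int32(152), array([185.4, 403.7]))]
s6 [(np.int32(203), array([201.9, 389. ])), (np.int32(153), array([185.3, 403.7]))]
s7 [(np.int32(168), array([201. , 384.1])), (np.int32(27), array([200.4, 397.5])), (np.int32(153), array([185.3, 403.7]))]
```

```bash
cat > lidc.py <<'E'
from h import *
from plant import manip, viewer, read_state
s=viewer.camera("scene");h=cv2.cvtColor(s["pixels"],cv2.COLOR_RGB2HSV)[340:400,170:225]
m=(h[...,1]<60)&(h[...,2]>170)
k,l,st,ce=cv2.connectedComponentsWithStats(m.astype(np.uint8));print("corner",[(st[i,4],(ce[i]+[170,340]).round(1)) for i in range(1,k) if st[i,4]>90])
p,Q=now();print("chest",((p-C)@ex).round(1),p[2].round(1),"a",np.arctan2(Q[:,2]@ex,-Q[2,2]).round(3),"q",read_state()["joint_pos"].round(2))
E
python3 steer.py '0 0 0 0 0 0' 0.350|tail -3;python3 lidc.py
```

```text
force: [-1.7, -4.7, 0.5]
gripper_width: 0.351
grip_force: 3.1
corner [(np.int32(189), array([202.4, 389.5])), (np.int32(153), array([175.3, 393.7]))]
chest -116.8 106.0 a -0.396 q [ 0.5   0.67 -0.94  1.83  0.36  1.28  0.9 ]
```

```bash
python3 steer.py '0.8 0 -6.6 0 0 0;-0.4 0 -6.6 0 0 0;-1.6 0 -6.5 0 0 0;-2.7 0 -6.1 0 0 0;-3.8 0 -5.6 0 0 0' ;python3 lidc.py
```

```text
clock: 13.45
ee_pos: [483.3, 100.9, 131.9]
ee_rot: [-0.116, -2.746, -0.025]
force: [-0.4, -5.0, -2.2]
gripper_width: 0.348
grip_force: 4.7
corner [(np.int32(188), array([202.4, 389.5])), (np.int32(153), array([175.3, 393.7]))]
chest -95.3 132.3 a -0.392 q [ 0.5   0.67 -0.94  1.77  0.34  1.33  0.92]
```

```bash
python3 steer.py '-4.8 0 -4.8 0 0 0;-5.6 0 -3.8 0 0 0;-6.2 0 -2.8 0 0 0;-6.6 0 -1.6 0 0 0;-6.8 0 -0.4 0 0 0;-6.8 0 0.8 0 0 0;0 0 0 0 0 0' ;python3 lidc.py
python3 - <<'E'
from h import *
from plant import manip, viewer, read_state
c=viewer.camera("wrist");np.savez("pics/w8.npz",**c);s=load("s7")
g=cv2.cvtColor(c["pixels"],cv2.COLOR_RGB2HSV);print([int(x) for x in g[220:420:5,295:345,2].mean(1)])
E
```

```text
clock: 14.38
ee_pos: [522.9, 98.0, 129.8]
ee_rot: [-0.117, -2.747, -0.027]
force: [0.1, -5.4, 1.5]
gripper_width: 0.352
grip_force: 3.1
corner [(np.int32(181), array([202.6, 389.4])), (np.int32(153), array([175.3, 393.7]))]
chest -56.7 129.9 a -0.392 q [ 0.46  0.72 -0.91  1.67  0.37  1.37  0.93]
[223, 223, 221, 204, 198, 205, 203, 204, 178, 147, 137, 136, 188, 148, 136, 201, 195, 183, 190, 190, 193, 191, 188, 185, 184, 172, 164, 148, 135, 134, 130, 132, 132, 132, 132, 131, 126, 128, 47, 44]
```

```bash
python3 steer.py '0 0 0 0 0 0;0 0 0 0 0 0;0 0 -25 0 0 0;0 0 -50 0 0 0;0 0 -30 0 0 0;0 0 0 0 0 0' 0.6 ;python3 lidc.py
python3 - <<'E'
from h import *
from plant import manip, viewer, read_state
c=viewer.camera("wrist");np.savez("pics/w9.npz",**c);t=viewer.camera("top");s=viewer.camera("scene")
def px(c,q,f=0):
    u=proj(c,q,f).round().astype(int);return u.tolist(),(c["pixels"][u[1]-1:u[1]+2,u[0]-1:u[0]+2].mean((0,1)).round().tolist() if 1<u[0]<638 and 1<u[1]<478 else None)
for q in((-65,0,103),(-55,0,103),(-45,0,103),(-35,0,103),(-25,0,108),(-93,0,42),(-93,8,42),(-81,0,60),(-20,30,100)):
    print(q,px(s,W(*q)),px(c,W(*q),1))
p,Q=now();T=rot(-ez,ex);P=W(-113,-105,160);plan(p,Q,P,T,10)
plan(p,Q,p,rot(-ez,ey),3); plan(p,rot(-ez,ey),P,T,9)
E
```

```text
clock: 15.22
ee_pos: [563.6, 97.0, 228.4]
ee_rot: [-0.114, -2.751, -0.032]
force: [-0.1, 0.1, 0.2]
gripper_width: 0.604
grip_force: 0.0
corner [(np.int32(175), array([202.6, 389.2])), (np.int32(153), array([175.3, 393.7]))]
chest -17.4 226.5 a -0.393 q [ 0.45  0.68 -0.94  1.51  0.33  1.56  0.97]
(-65, 0, 103) ([269, 328], [170.0, 169.0, 172.0]) ([317, 234], [190.0, 183.0, 188.0])
(-55, 0, 103) ([265, 325], [93.0, 116.0, 151.0]) ([317, 248], [188.0, 181.0, 186.0])
(-45, 0, 103) ([261, 322], [99.0, 120.0, 152.0]) ([317, 261], [73.0, 104.0, 154.0])
(-35, 0, 103) ([258, 318], [142.0, 146.0, 158.0]) ([317, 275], [194.0, 188.0, 193.0])
(-25, 0, 108) ([254, 314], [56.0, 97.0, 148.0]) ([317, 289], [68.0, 101.0, 154.0])
(-93, 0, 42) ([282, 356], [63.0, 81.0, 108.0]) ([317, 210], [195.0, 188.0, 182.0])
(-93, 8, 42) ([279, 359], [66.0, 86.0, 112.0]) ([325, 210], [202.0, 196.0, 189.0])
(-81, 0, 60) ([277, 347], [128.0, 128.0, 133.0]) ([317, 221], [184.0, 179.0, 182.0])
(-20, 30, 100) ([239, 325], [58.0, 97.0, 148.0]) ([358, 295], [66.0, 101.0, 155.0])
10 rows: [ -1.2 -14.8   7.1] [-0.0309 -0.0314  0.1543] | |t|16 |r|0.161
3 rows: [0. 0. 0.] [ 0.0011 -0.1326 -0.0016] | |t|0 |r|0.133
9 rows: [  0.6 -17.3   7.1] [0.     0.     0.1745] | |t|19 |r|0.175
```

```bash
python3 steer.py '0 0 0 0 -0.133 0;0 0 0 0 -0.133 0;0 0 0 0 -0.133 0;0.6 -17.3 7 0 0 0.175;0.6 -17.3 7 0 0 0.175;0.6 -17.3 7 0 0 0.175;0.6 -17.3 7 0 0 0.175' 0.4 | head -2; python3 steer.py '0.6 -17.3 7 0 0 0.175;0.6 -17.3 7 0 0 0.175;0.6 -17.3 7 0 0 0.175;0.6 -17.3 7 0 0 0.175;0.6 -17.3 7 0 0 0.175;0 0 0 0 0 0'
python3 - <<'E'
from h import *
from plant import manip, viewer, read_state
p,Q=now();print(read_state()["joint_pos"].round(2))
c=viewer.camera("wrist");np.savez("pics/w10.npz",**c);im=c["pixels"]
u=[proj(c,W(-113,y,88),1) for y in(-130,-105,-80)];print(np.round(u,1))
# dark bar: scan across for each point
for q in u:
    x,y=q.round().astype(int); print("col scan",[int(v) for v in im[y-14:y+15,x-1:x+2].max(2).mean(1)]); print("row scan",[int(v) for v in im[y-1:y+2,x-14:x+15].max(2).mean(0)])
plan(p,Q,W(-113,-105,83),rot(-ez,ex),4)
E
```

```text
clock: 16.3
ee_pos: [534.7, 31.1, 195.5]
clock: 17.05
ee_pos: [456.2, -1.2, 159.9]
ee_rot: [-2.314, -2.122, -0.001]
force: [-0.0, 0.3, -0.0]
gripper_width: 0.4
grip_force: 0.0
[ 0.61  0.19 -0.74  2.1   0.16  0.91 -0.31]
[[321.3 298.9]
 [321.1 259.7]
 [320.9 217.3]]
col scan [74, 73, 74, 74, 74, 75, 74, 74, 75, 75, 75, 74, 74, 75, 74, 75, 77, 76, 76, 77, 77, 77, 76, 76, 76, 76, 77, 77, 76]
row scan [233, 233, 233, 233, 233, 235, 245, 190, 85, 68, 74, 75, 75, 76, 74, 74, 74, 75, 74, 73, 68, 55, 136, 224, 239, 234, 233, 233, 233]
col scan [72, 72, 72, 73, 72, 72, 73, 73, 73, 73, 73, 73, 72, 74, 73, 72, 74, 73, 74, 73, 73, 73, 72, 73, 73, 72, 73, 74, 74]
row scan [225, 226, 225, 225, 225, 227, 240, 160, 54, 70, 73, 73, 73, 73, 73, 74, 72, 71, 71, 71, 67, 56, 117, 203, 231, 224, 223, 221, 221]
col scan [68, 71, 72, 74, 74, 73, 74, 73, 73, 72, 70, 71, 71, 71, 71, 70, 72, 71, 70, 71, 70, 71, 71, 70, 72, 71, 71, 71, 72]
row scan [208, 209, 209, 209, 210, 220, 155, 87, 65, 69, 71, 72, 71, 72, 70, 70, 70, 70, 69, 68, 66, 56, 103, 176, 210, 204, 203, 205, 206]
4 rows: [-0.   0.6 19.2] [-0.0002 -0.0004 -0.0022] | |t|19 |r|0.002
```

```bash
python3 steer.py '0 0.6 19 0 0 0;0 0.6 19 0 0 0;0 0.6 19 0 0 0;0 0.6 19 0 0 0;0 0 0 0 0 0' |head -4; python3 steer.py '0 0 0 0 0 0;0 0 0 0 0 0;0 0 0 0 0 0' 0
python3 - <<'E'
from h import *
p,Q=now();H=np.array([79.5,76]);v0=np.array([(p-C)@ex,p[2]])-H;print(v0);pos=p;v0=np.array([-192.5,v0[1]])
off=(p-C)@ex-79.5-v0[0]
for k in range(1,16):
    f=.12*k;c,s=np.cos(f),np.sin(f);P=W(79.5+off+(-192.5*c+12*s),(p-C)@ey,p[2]+192.5*s+12*c-12)
    print(k,round(f,2),P.round(),(Q.T@(P-pos)).round(1));pos=P
E
```

```text
clock: 17.73
ee_pos: [460.4, -0.7, 83.8]
ee_rot: [-2.315, -2.12, -0.003]
force: [-0.0, -0.8, -0.0]
clock: 18.1
ee_pos: [458.3, -0.4, 85.6]
ee_rot: [-2.314, -2.12, 0.003]
force: [-6.9, 1.3, 5.2]
gripper_width: 0.076
grip_force: 58.5
[-192.86830054    9.55499964]
1 0.12 [461.  -1. 109.] [  0.    2.7 -23. ]
2 0.24 [467.  -1. 131.] [  0.1   5.5 -22.5]
3 0.36 [475.  -2. 153.] [  0.1   8.1 -21.7]
4 0.48 [485.  -3. 173.] [  0.1  10.6 -20.5]
5 0.6 [499.  -4. 192.] [  0.1  13.  -19.1]
6 0.72 [514.  -5. 210.] [  0.2  15.2 -17.4]
7 0.84 [531.  -6. 225.] [  0.2  17.2 -15.5]
8 0.96 [550.  -8. 238.] [  0.2  18.9 -13.3]
9 1.08 [570.  -9. 249.] [  0.2  20.4 -10.9]
10 1.2 [592. -11. 257.] [ 0.2 21.5 -8.4]
11 1.32 [614. -13. 263.] [ 0.2 22.4 -5.8]
12 1.44 [637. -14. 266.] [ 0.2 22.9 -3.1]
13 1.56 [660. -16. 266.] [ 0.2 23.1 -0.3]
14 1.68 [683. -18. 264.] [ 0.2 23.   2.5]
15 1.8 [705. -20. 258.] [ 0.2 22.5  5.2]
```

```bash
python3 steer.py '0 2.7 -23 0 0 0;0 5.5 -22.5 0 0 0;0 8 -21.7 0 0 0;0 10.6 -20.5 0 0 0' ; python3 steer.py '0 13 -19 0 0 0;0 15.2 -17.4 0 0 0;0 17.2 -15.5 0 0 0;0 19 -13.3 0 0 0'
```

```text
clock: 18.6
ee_pos: [484.4, -2.5, 173.1]
ee_rot: [-2.313, -2.12, 0.002]
force: [-2.2, 0.6, -2.7]
gripper_width: 0.076
grip_force: 58.7
clock: 19.1
ee_pos: [548.1, -7.5, 240.7]
ee_rot: [-2.311, -2.119, 0.005]
force: [-8.0, 1.0, 8.8]
gripper_width: 0.074
grip_force: 58.7
```

```bash
python3 lidc.py
```

```text
corner [(np.int32(150), array([175.4, 393.8]))]
chest -18.7 243.5 a 0.002 q [ 0.57  0.28 -0.73  1.81  0.2   1.13 -0.31]
```

```bash
python3 steer.py '0 20.4 -11 0 0 0;0 21.5 -8.4 0 0 0;0 22.4 -5.8 0 0 0;0 23 -3 0 0 0' ; python3 steer.py '0 23 -0.3 0 0 0;0 23 2.5 0 0 0;0 22.5 5 0 0 0;0 0 0 0 0 0'
```

```text
clock: 19.65
ee_pos: [639.5, -14.8, 269.8]
ee_rot: [2.315, 2.123, 0.011]
force: [-0.3, 3.1, 0.5]
gripper_width: 0.077
grip_force: 60.8
clock: 20.15
ee_pos: [709.6, -20.5, 261.6]
ee_rot: [2.315, 2.123, 0.017]
force: [2.0, 3.9, 0.1]
gripper_width: 0.077
grip_force: 59.9
```

```bash
python3 steer.py '0 0 0 0 0 0;0 0 0 0 0 0;0 0 -30 0 0 0;0 -30 -45 0 0 0;0 -60 0 0 0 0;0 -60 0 0 0 0;0 -30 0 0 0 0;0 0 0 0 0 0' 0.5
python3 - <<'E'
from h import *
from plant import manip, viewer, read_state
W1=viewer.camera("wrist");t=viewer.camera("top");s=viewer.camera("scene")
np.savez("pics/w11.npz",**W1);np.savez("pics/t11.npz",**t);np.savez("pics/s11.npz",**s)
M=np.zeros((600,800,3),np.uint8);M[:360,:480]=cv2.resize(W1["pixels"],(480,360))
M[:280,482:]=cv2.resize(t["pixels"][150:300,130:300],(318,280),interpolation=2)
M[365:597,:300]=cv2.resize(s["pixels"][190:420,140:440],(300,232));
cv2.imwrite("pics/m11.png",M[:,:,::-1])
E
```

```text
clock: 21.15
ee_pos: [525.1, -8.3, 335.3]
ee_rot: [2.316, 2.117, 0.002]
force: [0.9, 0.3, -0.1]
gripper_width: 0.5
grip_force: 0.0
```

View pics/m11.png

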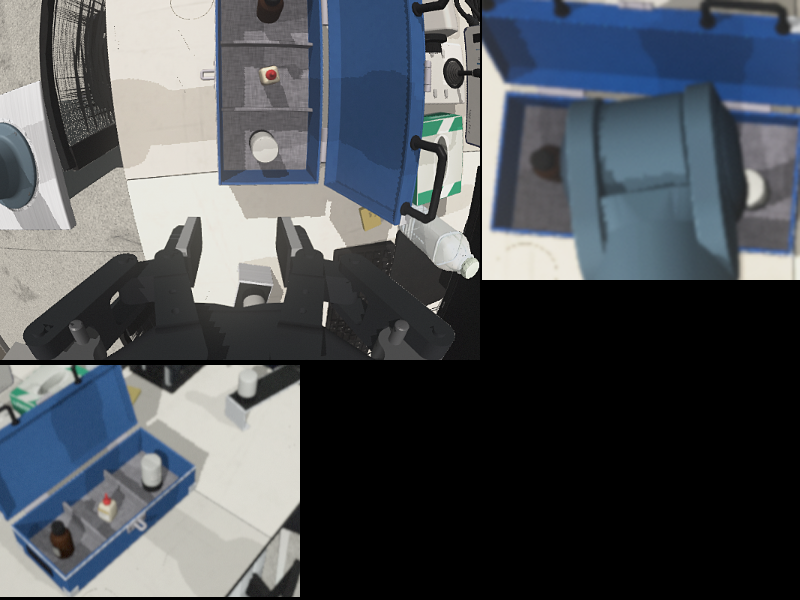

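The montage shows the lid leaning open, and the objective case in the -y bay (wrist pixel about (352,197), scene about (292,290)). The oil bottle is in the middle bay and the stain bottle in the +y bay.

Run:
```python
from h import *
w=load("w11");s=load("s11")
def blob(im,x0,x1,y0,y1,th,sat):
    h=cv2.cvtColor(im,cv2.COLOR_RGB2HSV)[y0:y1,x0:x1];m=((h[...,2]>th)&(h[...,1]<sat)).astype(np.uint8)
    ct=max(cv2.findContours(m,0,2)[0],key=cv2.contourArea)+np.array([x0,y0]);return ct,cv2.boundingRect(ct),cv2.minEnclosingCircle(ct)
cw,bw,ew=blob(w["pixels"],310,410,150,238,140,50);print("wrist",bw,ew,cv2.minAreaRect(cw))
cs,bs,es=blob(s["pixels"],262,320,260,330,135,60);print("scene",bs,es,cv2.minAreaRect(cs))
np.set_printoptions(suppress=True)
# predictions: expected circle projections for an assumed centre
def circ(c,x,y,z,r,f): return np.array([proj(c,np.array([x+r*np.cos(a),y+r*np.sin(a),z]),f) for a in np.linspace(0,6.28,24)])
P=plane(w,*ew[0],82,True);print("wrist centre on z=82",P.round(1),"radius check mm",np.linalg.norm(plane(w,ew[0][0]+ew[1],ew[0][1],82,True)-P).round(1), "chest",((P-C)@ex).round(1),((P-C)@ey).round(1))
# top rim centre in scene: axis column mid, top edge = far rim
x,y,ww,hh=bs;u=x+ww/2-.5
for z in(82,): 
    far=plane(s,u,y,z);o,d=ray(s,u,y);n=d[:2]/np.linalg.norm(d[:2]);print("scene centre",(far[:2]-19.5*n).round(1))
    ctr=np.array([*(far[:2]-19.5*n),z]);print("pred px",proj(s,ctr));q=proj(s,ctr);print("tri",tri(ray(w,*ew[0],True),ray(s,*q)))
```

```text
wrist (334, 176, 37, 41) ((351.252685546875, 196.00537109375), 20.959856033325195) ((352.0, 196.0), (40.0, 36.0), 90.0)
scene (267, 277, 34, 33) ((284.492919921875, 293.0547790527344), 18.86204719543457) ((288.7930908203125, 290.5172424316406), (35.709556579589844, 27.903282165527344), 48.36646270751953)
wrist centre on z=82 [561.5  -8.8  82. ] radius check mm 22.1 chest -9.8 -104.4
scene centre [570.4  -2.9]
pred px [284.06912989 284.76568408]
tri (array([564.20167814,  -3.67145218,  87.76538328]), [np.float64(5.06839385785917), np.float64(5.0683938578591405)])
```

Run:
```python
from h import *
w=load("w11");s=load("s11")
def bb(c,x,y,f):
    q=np.array([proj(c,[x+19.5*np.cos(a),y+19.5*np.sin(a),z],f) for z in(32,82) for a in np.linspace(0,6.28,40)])
    return np.r_[q.min(0),q.max(0)].round(1)
for n in((561.5,-8.8),(563,-6),(565,-9),(568,-3)): print(n,"w",bb(w,*n,1),"s",bb(s,*n,0))
o=-w["extrinsics"][:3,:3].T@w["extrinsics"][:3,3];print("cam",o)
h=cv2.cvtColor(w["pixels"],cv2.COLOR_RGB2HSV)
for r in(180,190,200,210): print("w row",r,h[r,325:380:2,2].tolist())
print("w col 352",h[165:235:2,352,2].tolist())
h=cv2.cvtColor(s["pixels"],cv2.COLOR_RGB2HSV)
for r in(284,290,296,302): print("s row",r,h[r,262:312:2,2].tolist())
for k in(288,292,296): print("s col",k,h[262:326:2,k,2].tolist())
```

```text
(561.5, -8.8) w [330.8 171.7 369.7 214.1] s [279.4 277.3 300.6 309.3]
(563, -6) w [331.9 169.2 370.9 211.4] s [277.9 277.8 299.1 309.8]
(565, -9) w [333.8 171.6 373.  214. ] s [278.1 276.4 299.3 308.3]
(568, -3) w [335.9 166.3 375.5 208.2] s [274.8 277.5 296.1 309.5]
cam [531.94229459  65.99244038 463.05844073]
w row 180 [93, 142, 125, 125, 116, 52, 72, 169, 172, 172, 174, 173, 175, 174, 171, 169, 161, 153, 93, 104, 129, 136, 129, 133, 137, 131, 130, 144]
w row 190 [101, 92, 128, 122, 67, 147, 152, 191, 208, 204, 203, 205, 205, 205, 203, 203, 203, 203, 202, 201, 202, 194, 135, 134, 135, 126, 121, 124]
w row 200 [97, 125, 131, 131, 131, 123, 193, 200, 197, 196, 198, 196, 197, 219, 217, 216, 215, 215, 216, 214, 214, 213, 217, 94, 134, 126, 152, 143]
w row 210 [100, 131, 135, 131, 135, 145, 144, 128, 221, 216, 214, 214, 212, 214, 211, 211, 210, 211, 210, 210, 215, 116, 107, 104, 100, 120, 137, 141]
w col 352 [98, 93, 100, 97, 59, 69, 173, 172, 188, 209, 205, 206, 204, 203, 202, 200, 198, 220, 215, 216, 215, 214, 213, 211, 211, 221, 105, 92, 98, 98, 98, 77, 79, 78, 74]
s row 284 [114, 11
[... 304 characters left out ...]
28, 159, 183, 189, 191, 190, 184, 175, 164, 153, 140, 95, 89, 95, 123, 133]
s row 302 [91, 89, 89, 96, 110, 124, 130, 133, 128, 126, 143, 177, 185, 188, 190, 189, 179, 169, 152, 131, 79, 92, 129, 139, 139]
s col 288 [131, 128, 133, 132, 130, 131, 133, 135, 167, 193, 195, 188, 186, 190, 193, 197, 197, 191, 190, 189, 188, 187, 186, 174, 95, 29, 34, 76, 88, 92, 95, 97]
s col 292 [139, 133, 130, 131, 131, 132, 131, 132, 166, 196, 198, 199, 190, 189, 189, 194, 191, 184, 185, 187, 189, 184, 179, 176, 114, 35, 37, 95, 113, 95, 96, 115]
s col 296 [158, 147, 132, 134, 135, 128, 94, 85, 121, 184, 196, 199, 200, 194, 186, 177, 166, 164, 167, 170, 169, 161, 163, 141, 69, 36, 54, 110, 125, 125, 141, 142]
```

Run:
```python
from h import *
p,Q=now();T=rot(-ez,ex)
plan(p,Q,[562,-11,150],T,5);plan(np.array([562,-11,150.]),T,[562,-11,59],T,4)
```

```text
5 rows: [-0.   6.6 37.1] [ 0.0011 -0.0004 -0.0024] | |t|38 |r|0.003
4 rows: [ 0.   0.  22.8] [0. 0. 0.] | |t|23 |r|0.000
```

```bash
python3 steer.py '0 6.6 37 0 0 0;0 6.6 37 0 0 0;0 6.6 37 0 0 0;0 6.6 37 0 0 0;0 6.6 37 0 0 0;0 0 0 0 0 0' 0.7
python3 - <<'E'
from h import *
from plant import manip, viewer, read_state
w=viewer.camera("wrist");np.savez("pics/w12.npz",**w)
def bb(c,x,y,f):
    q=np.array([proj(c,[x+19.5*np.cos(a),y+19.5*np.sin(a),z],f) for z in(32,82) for a in np.linspace(0,6.28,40)])
    return np.r_[q.min(0),q.max(0)].round(1)
b=bb(w,562,-11,1);print(b)
x0,y0,x1,y1=[int(v) for v in b]
h=cv2.cvtColor(w["pixels"],cv2.COLOR_RGB2HSV);c=(x0+x1)//2
print("col",c,y0-24,h[y0-24:y1+24:2,c,2].tolist())
for r in (y1-30,y1-20): print("row",r,x0-20,h[r,x0-20:x1+20:2,2].tolist())
p,Q=now();plan(p,Q,[562,-11,59],rot(-ez,ex),4)
E
```

```text
clock: 22.05
ee_pos: [559.7, -10.3, 146.4]
ee_rot: [-2.314, -2.116, -0.001]
force: [-0.4, -0.3, 0.0]
gripper_width: 0.704
grip_force: 0.0
[286.3 211.2 356.4 297. ]
col 321 187 [91, 95, 93, 102, 103, 94, 95, 108, 95, 104, 56, 50, 50, 82, 173, 170, 170, 173, 175, 174, 175, 176, 178, 185, 203, 207, 208, 205, 207, 207, 206, 205, 206, 204, 204, 203, 204, 203, 202, 200, 199, 199, 198, 198, 196, 197, 196, 195, 195, 195, 192, 191, 190, 192, 194, 116, 118, 117, 119, 117, 117, 117, 118, 121, 119, 119, 120]
row 267 266 [96, 95, 91, 94, 92, 97, 93, 99, 94, 93, 100, 97, 113, 158, 208, 203, 201, 201, 202, 200, 201, 200, 199, 199, 200, 200, 198, 199, 198, 199, 198, 199, 197, 198, 198, 198, 198, 197, 197, 198, 198, 197, 196, 197, 196, 194, 111, 108, 104, 105, 99, 95, 130, 140, 133]
row 277 266 [97, 102, 99, 96, 96, 101, 103, 102, 105, 102, 100, 96, 141, 139, 144, 203, 197, 197, 198, 196, 197, 196, 197, 196, 196, 196, 197, 196, 196, 197, 195, 196, 197, 196, 196, 196, 193, 193, 194, 193, 193, 193, 192, 192, 189, 93, 101, 97, 105, 97, 98, 88, 102, 130, 131]
4 rows: [-0.3  0.2 22.4] [ 0.0001 -0.001  -0.0027] | |t|22 |r|0.003
```

```bash
python3 steer.py '0 0.5 22 0 0 0;0 0.5 22 0 0 0;0 0.5 22 0 0 0;0 0.5 21.5 0 0 0;0 0 0 0 0 0'; python3 steer.py '0 0 0 0 0 0;0 0 0 0 0 0;0 0 0 0 0 0;0 0 0 0 0 0' 0
```

```text
clock: 22.72
ee_pos: [561.5, -10.0, 60.0]
ee_rot: [-2.315, -2.119, -0.002]
force: [-0.9, -0.2, 0.1]
gripper_width: 0.701
grip_force: 0.0
clock: 23.22
ee_pos: [564.3, -9.9, 63.3]
ee_rot: [2.316, 2.119, 0.009]
force: [-0.6, -0.4, 1.6]
gripper_width: 0.437
grip_force: 60.1
```

```bash
python3 steer.py '0 0 -20 0 0 0;0 0 -50 0 0 0;0 0 -50 0 0 0;0 0 -50 0 0 0;0 0 0 0 0 0'
python3 - <<'E'
from h import *
from plant import manip, viewer, read_state
t=viewer.camera("top");s=viewer.camera("scene");np.savez("pics/t13.npz",**t);np.savez("pics/s13.npz",**s)
az=1.308;ry=np.array([np.cos(az),np.sin(az),0]);rx=np.array([np.sin(az),-np.cos(az),0]);G=np.array([506.4,-367.7,60])
h=cv2.cvtColor(t["pixels"],cv2.COLOR_RGB2HSV)
sub=((h[250:285,398:430,2]>130)&(h[250:285,398:430,1]<60)).astype(np.uint8)
ct=max(cv2.findContours(sub,0,2)[0],key=cv2.contourArea)+np.array([398,250]);e=cv2.minEnclosingCircle(ct);print(e,cv2.boundingRect(ct))
P=plane(t,*e[0],126);print("case",P.round(1),"in riser",((P-G)@rx).round(1),((P-G)@ry).round(1))
sc=load("scene0")
for n,q in(("case top",G+84*ry+[0,0,66]),("gap",G),("blower tip",G-84*ry+[0,0,95]),("c1",G+115*ry+32*rx),("c2",G+115*ry-32*rx),("c3",G-115*ry-32*rx),("c4",G-115*ry+32*rx)): print(n,q.round(),"top",proj(t,q).round(1),"scene",proj(s,q).round(1))
# scene: bright case
h=cv2.cvtColor(s["pixels"],cv2.COLOR_RGB2HSV)[185:225,372:402];m=((h[...,2]>150)&(h[...,1]<50)).astype(np.uint8)
for r in range(0,40,4): print(185+r,h[r,:,2].tolist()[::2])
p,Q=now();plan(p,Q,[*G[:2],225],rot(-ez,rx),8)
E
```

```text
clock: 23.85
ee_pos: [566.7, -9.4, 239.2]
ee_rot: [2.31, 2.115, 0.02]
force: [0.4, -0.5, -1.4]
gripper_width: 0.436
grip_force: 60.4
((412.0, 267.0), 11.401854515075684) (401, 256, 23, 21)
case [ 527.7 -282.   126. ] in riser -1.7 88.3
case top [ 528. -287.  126.] top [414.4 266.7] scene [387.6 198.3]
gap [ 506. -368.   60.] top [450.3 279.9] scene [413.9 205.2]
blower tip [ 485. -449.  155.] top [505.2 289.7] scene [447.5 157.1]
c1 [ 567. -265.   60.] top [398.5 249.4] scene [364.7 218.7]
c2 [ 505. -248.   60.] top [390.5 280.2] scene [384.  235.6]
c3 [ 446. -470.   60.] top [502.5 310.6] scene [460.9 192.3]
c4 [ 507. -487.   60.] top [510.  279.5] scene [441.  177.7]
185 [216, 215, 216, 216, 218, 217, 217, 218, 215, 210, 188, 141, 85, 43, 34]
189 [190, 216, 213, 208, 208, 208, 211, 207, 202, 204, 204, 202, 194, 181, 156]
193 [212, 217, 220, 219, 217, 214, 204, 198, 195, 193, 167, 143, 144, 145, 145]
197 [219, 219, 219, 215, 202, 197, 196, 196, 195, 197, 194, 190, 160, 146, 143]
201 [218, 219, 219, 201, 195, 203, 202, 201, 203, 201, 201, 201, 187, 148, 136]
205 [219, 220, 218, 187, 176, 198, 205, 209, 212, 210, 206, 193, 148, 61, 39]
209 [217, 218, 210, 176, 173, 183, 191, 196, 196, 196, 188, 173, 115, 36, 42]
213 [209, 199, 188, 160, 174, 184, 191, 194, 195, 194, 182, 163, 92, 42, 40]
217 [159, 98, 60, 128, 173, 183, 188, 192, 192, 190, 179, 146, 64, 39, 42]
221 [53, 35, 34, 32, 62, 108, 140, 155, 156, 138, 96, 46, 43, 46, 43]
8 rows: [-45.3   0.3   1. ] [ 0.0007 -0.0003  0.0218] | |t|45 |r|0.022
```

```bash
python3 steer.py '-45.3 0.3 1 0 0 0.022;-45.3 0.3 1 0 0 0.022;-45.3 0.3 1 0 0 0.022;-45.3 0.3 1 0 0 0.022;-45.3 0.3 1 0 0 0.022;-45.3 0.3 1 0 0 0.022;-45.3 0.3 1 0 0 0.022;-45.3 0.3 1 0 0 0.022'; python3 steer.py '0 0 0 0 0 0;0 0 0 0 0 0' | tail -3
python3 - <<'E'
from h import *
from plant import manip, viewer, read_state
az=1.308;ry=np.array([np.cos(az),np.sin(az),0]);rx=np.array([np.sin(az),-np.cos(az),0]);G=np.array([506.4,-367.7,60])
p,Q=now();print(p,Q[:,2].round(3),"off",(p-G)@rx,(p-G)@ry)
w=viewer.camera("wrist");s=viewer.camera("scene");np.savez("pics/w14.npz",**w);np.savez("pics/s14.npz",**s)
for y in(100,60,50,-50,-60): 
    # edge profile across riser: rubber black vs bench bright
    L=[]
    for x in range(-48,49,3):
        u=proj(w,G+x*rx+y*ry,1).round().astype(int);L.append(int(w["pixels"][u[1],u[0]].max()) if 0<=u[0]<640 and 0<=u[1]<480 else -1)
    print(y,L)
plan(p,Q,[*G[:2],130],rot(-ez,rx),3)
# object bottom in scene
h=cv2.cvtColor(s["pixels"],cv2.COLOR_RGB2HSV)
for off in(48,52,56,60): print(off,proj(s,p-[0,0,off]).round(1))
u=proj(s,p-[0,0,55]).round().astype(int);print(u,[(u[1]-30+i,int(v)) for i,v in enumerate(h[u[1]-30:u[1]+25,u[0]-1:u[0]+2,2].mean(1))])
E
```

```text
clock: 24.95
ee_pos: [503.8, -368.1, 220.9]
ee_rot: [-2.492, -1.906, -0.006]
force: [0.6, 0.5, -1.3]
gripper_width: 0.44
grip_force: 60.4
force: [0.4, -0.1, -1.0]
gripper_width: 0.439
grip_force: 60.4
[ 504.73186847 -366.48788046  221.46749753] [ 0.002  0.006 -1.   ] off -1.9257468049178523 0.7371538763079364
100 [235, 234, 235, 235, 235, 237, 244, 89, 86, 85, 231, 228, 228, 228, 228, 227, 226, 226, 226, 225, 225, 223, 225, 143, 81, 79, 202, 226, 223, 223, 222, 224, 223]
60 [235, 235, 235, 234, 235, 235, 139, 80, 80, 79, 77, 76, 75, 73, 69, 67, 66, 64, 64, 66, 65, 62, 64, 67, 64, 66, 121, 154, 153, 153, 153, 153, 154]
50 [235, 235, 235, 235, 235, 235, 146, 80, 77, 78, 75, 72, 73, 71, 70, 69, 61, 61, 60, 60, 60, 59, 60, 60, 61, 60, 132, 153, 152, 152, 151, 153, 153]
-50 [233, 235, 234, 236, 97, 187, 173, 174, 177, 179, 179, 178, 179, 175, 175, 171, 169, 166, 163, 159, 153, 148, 141, 134, 123, 113, 100, 43, 149, 154, 151, 107, 52]
-60 [145, 142, 73, 247, 161, 150, 183, 180, 181, 180, 181, 181, 178, 178, 176, 174, 172, 168, 165, 160, 157, 153, 145, 141, 136, 125, 116, 104, 54, 53, 71, 1
[... 640 characters left out ...]
(np.int64(160), 184), (np.int64(161), 185), (np.int64(162), 185), (np.int64(163), 185), (np.int64(164), 184), (np.int64(165), 178), (np.int64(166), 155), (np.int64(167), 108), (np.int64(168), 60), (np.int64(169), 36), (np.int64(170), 35), (np.int64(171), 29), (np.int64(172), 33), (np.int64(173), 42), (np.int64(174), 49), (np.int64(175), 48), (np.int64(176), 39), (np.int64(177), 33), (np.int64(178), 28), (np.int64(179), 29), (np.int64(180), 28), (np.int64(181), 28), (np.int64(182), 29), (np.int64(183), 30), (np.int64(184), 31), (np.int64(185), 31), (np.int64(186), 32), (np.int64(187), 28), (np.int64(188), 33), (np.int64(189), 36), (np.int64(190), 63), (np.int64(191), 83), (np.int64(192), 85)]
```

```bash
python3 steer.py '0 1.5 32 0 0 0;0 0.3 32 0 0 0;0 0 30 0 0 0;0 0 0 0 0 0;0 0 0 0 0 0';  python3 steer.py '0 0 3 0 0 0;0 0 0 0 0 0'
```

```text
clock: 25.92
ee_pos: [509.2, -367.2, 130.7]
ee_rot: [2.492, 1.91, 0.009]
force: [0.6, 0.5, -0.5]
gripper_width: 0.439
grip_force: 60.4
clock: 26.18
ee_pos: [508.4, -368.2, 127.6]
ee_rot: [2.493, 1.908, 0.008]
force: [0.1, 0.2, -0.8]
gripper_width: 0.443
grip_force: 60.4
```

```bash
python3 steer.py '0 -1 5 0 0 0;0 -1 4 0 0 0;0 0 0 0 0 0'; for i in 1; do python3 steer.py '0 0 2 0 0 0;0 0 0 0 0 0'; done
```

```text
clock: 26.55
ee_pos: [505.3, -367.1, 116.8]
ee_rot: [-2.495, -1.908, -0.007]
force: [0.1, -0.3, -0.5]
gripper_width: 0.44
grip_force: 60.4
clock: 26.8
ee_pos: [506.2, -367.4, 115.6]
ee_rot: [2.494, 1.908, 0.008]
force: [-0.1, -0.3, -1.9]
gripper_width: 0.444
grip_force: 60.5
```

```bash
python3 steer.py '0 0 2 0 0 0;0 0 0 0 0 0'
```

```text
clock: 27.05
ee_pos: [506.3, -367.4, 115.4]
ee_rot: [2.494, 1.908, 0.007]
force: [-3.4, 1.2, 6.7]
gripper_width: 0.442
grip_force: 61.1
```

```bash
python3 steer.py '0 0 0 0 0 0;0 0 0 0 0 0;0 0 0 0 0 0' 0.47 | tail -3; python3 steer.py '0 0 0 0 0 0;0 0 0 0 0 0;0 0 -25 0 0 0;0 0 -50 0 0 0;0 0 -50 0 0 0;0 -50 -20 0 0 0;0 -50 0 0 0 0;0 0 0 0 0 0' 0.62
python3 - <<'E'
from h import *
from plant import manip, viewer, read_state
az=1.308;ry=np.array([np.cos(az),np.sin(az),0]);rx=np.array([np.sin(az),-np.cos(az),0]);G=np.array([506.4,-367.7,60])
w=viewer.camera("wrist");s=viewer.camera("scene");np.savez("pics/w15.npz",**w);np.savez("pics/s15.npz",**s)
def bb(c,q,f,z0=22,z1=74):
    k=np.array([proj(c,q+[19.5*np.cos(a),19.5*np.sin(a),z],f) for z in(z0,z1) for a in np.linspace(0,6.28,40)]);return np.r_[k.min(0),k.max(0)].round(1)
for n,c,f in(("w",w,1),("s",s,0)):
    h=cv2.cvtColor(c["pixels"],cv2.COLOR_RGB2HSV);m=((h[...,2]>145)&(h[...,1]<60)).astype(np.uint8)
    for nm,q,top in(("obj",G,74),("case",G+86*ry,66)):
        b=bb(c,q,f,22,top);x0,y0,x1,y1=[int(v) for v in b];mm=m[max(y0-15,0):y1+15,max(x0-15,0):x1+15]
        k,l,st,ce=cv2.connectedComponentsWithStats(mm)
        print(n,nm,"pred",b,[( (st[i,:2]+[max(x0-15,0),max(y0-15,0)]).tolist(),st[i,2:].tolist()) for i in range(1,k) if st[i,4]>60])
E
```

```text
force: [-0.2, 0.7, 0.4]
gripper_width: 0.472
grip_force: 0.0
clock: 28.42
ee_pos: [404.1, -341.0, 257.1]
ee_rot: [-2.496, -1.903, -0.001]
force: [-0.3, -0.5, 0.0]
gripper_width: 0.621
grip_force: 0.0
w obj pred [418.1 194.6 483.9 258.2] [([419, 179], [79, 85, 4476])]
w case pred [422.2  89.3 487.6 142.4] [([407, 74], [95, 83, 5434])]
s obj pred [406.1 173.8 427.  203.9] [([391, 158], [12, 10, 68]), ([405, 175], [23, 30, 475]), ([391, 184], [12, 34, 209]), ([418, 205], [24, 13, 160])]
s case pred [376.1 192.4 396.3 220.4] [([361, 177], [42, 58, 1678]), ([388, 222], [23, 13, 161])]
```

```bash
python3 - <<'E'
from h import *
from plant import manip, viewer, read_state
t=viewer.camera("top")
def lidpt(x,y,z,f):
    A,B=x-79.5,z-76;c,q=np.cos(f),np.sin(f);return W(79.5+A*c+B*q,y,76-A*q+B*c)
for f in np.arange(1.65,1.96,.05): print(round(f,2),[int(t["pixels"][tuple(proj(t,lidpt(-113,yy,88,f)).round().astype(int)[::-1])].max()) for yy in(-120,-105,-90,90,105,120)])
u=proj(t,lidpt(-80,0,98,1.85)).round().astype(int);print(u,t["pixels"][u[1]-14:u[1]+8:2,u[0]].tolist())
E
python3 -c "
from plant import manip, viewer, read_state
print(manip.close_job())"
```

```text
1.65 [100, 100, 98, 120, 84, 85]
1.7 [144, 142, 133, 147, 141, 140]
1.75 [143, 143, 144, 144, 144, 101]
1.8 [138, 131, 110, 159, 161, 164]
1.85 [46, 47, 46, 48, 49, 50]
1.9 [135, 138, 140, 158, 155, 147]
1.95 [141, 143, 143, 152, 144, 101]
[212 152] [[221, 217, 208], [222, 217, 208], [223, 218, 209], [222, 217, 208], [221, 217, 208], [219, 215, 207], [184, 179, 176], [176, 169, 177], [132, 136, 158], [54, 89, 149], [44, 84, 148]]
the job is handed in; nothing more can be done
None
```

I handed the job in at about 28 s of the 72 s; no verdict came back, but the last camera checks show the white objective case upright in the riser gap and the lid leaning open at about 1.85 rad. The hasp lay folded back on the shut lid before I raised it (I didn't measure it again afterwards), and my first try at the hasp briefly lifted the lid by about 0.6 rad before I lowered it again.

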